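# Open the screen press and register the next tile

## Robot

A 7-joint arm with a two-finger parallel gripper is mounted at the origin on the work surface. World frame = base frame: x ahead of the robot, y to its left, z up, the work surface at z = 0. Lengths are in mm, angles in rad, forces in N, time in s.
With the tool pointing down it reaches from about 425 to 925 mm from the base axis. Payload 6.8 kg.
Tool frame: the origin (TCP) lies midway between the tips of the shut fingers; the grasp point (between the pads) lies 19 mm behind it; z points along the fingers, y is the line along which they close (so a half turn about z gives the same grasp; the last joint's range is limited). The gripper opens to 85 mm and grips with 20 to 120 N. Pads are 22 mm wide; open, the fingers measure 114 mm over their backs; the gripper's body (76 mm by 85 mm) begins 54 mm behind the grasp point. The pads swing forward as they close: fully open they stand 13 mm farther back than shut.
Start: joints at [-1.358, 0.477, 0.022, 1.555, -0.011, 1.109, -0.083], TCP at [212.841, 640.582, 231.308] pointing down, gripper open.
Joint ranges: [-2.96, 2.96], [-0.34, 2.1], [-1.41, 1.46], [0.24, 2.44], [-1.37, 4.51], [0.17, 1.92], [-2.96, 2.96]. Speed limits (rad/s): [2.39, 2.39, 3.14, 3.14, 3.14, 3.14, 3.14].

## Interface

Orientations are given as a unit quaternion [x, y, z, w].
In Python, from cell import get_obs, snapshot, finish_job gives the robot as it stands.
- The arm moves only by the tool send_rows, never from a script. Its argument "increments" is a list of rows, each an object with "offset": the shift along the tool's x, y, z in mm, a list of three; "turn": the turn, a rotation vector about the tool's x, y, z in rad, a list of three; "fingers": the closure, from -1 (fully open) to 1 (shut). In form: [{"offset": [dx, dy, dz], "turn": [ax, ay, az], "fingers": fingers}, ...]. A call has exactly 10 rows; each row shifts and turns the commanded pose from where the row before left it, along the tool's axes as they then stand; what a row does not reach is not made up. A row lasts 1/8 s, in which the tool goes at most 62.5 mm and 10.7 degrees, less where a joint would pass 70% of its speed; a pose out of reach is approached as far as the arm can. A call is refused whole if a number of a shift passes 62.5 or a number of a turn 0.188, either way. A call with a gripper value outside its range is refused whole. The fingers move at their own pace and stop on an object; the grip force is fixed at half the most. Time passes only in rows, so rows that do not move let the fingers close, or fill a call up. It gives the time, the measured TCP pose, the force, the opening and the grip force at its end, in the units of the state.
- get_obs(): the state, without advancing time (a new reading comes with each control period).
- snapshot(name): name is "side" or "top" or "wrist"; returns a dict with "image" (420x560x3 uint8, red, green, blue), "intrinsics" (3x3 intrinsics, pixels), "origin" and "attitude" of the camera in the world; the wrist camera has in their place "tool_from_camera" (4x4, takes a point from camera to tool coordinates, whose origin is the TCP and whose axes are the flange's). Camera axes: x right, y down, z forward; pixel columns grow to the right and rows downward; lengths in mm; the calibration is good to about 2 mm. The wrist camera is an equidistant fisheye: a pixel r from the principal point sees the ray r / f radians off the axis. A picture is of the moment at which its call begins: read the wrist's pose just before it. There is no depth.
- finish_job(): hands the job in; it is judged then, once.
The state is a dict: "t": time; "q": joint angles; "joint_velocities": joint speeds; "tau": joint torques, N m; "tcp_pos": TCP position; "tcp_rot": TCP orientation; "contact_force": force on the tool from outside, world axes, zero at the start; "ft_torque": the same for the moment, N m; "opening": finger opening in mm; "gripper_force": force on a finger pad.
Only numpy, scipy, OpenCV 4.12 (cv2) and the standard library are available. Lean on these libraries where they do the work, as an engineer would, in place of code of your own. Each camera call takes 0.05 s, during which the arm holds its last target. There are 200 camera calls.

## Task

Ready the printing press for its next print: first push the counterweighted screen up by its yellow lip, past its balance point, so that it stays open by itself; do it gently, without flinging it. Then slide the blank white tile along the bed, flat, until it sits home in the corner against both the rear fence and the end stop. Only push with the fingers, never lift the tile, and leave the bottles, jar, mug, cup and squeegee where they are.

Things in the scene. Friction and masses are not known exactly. Their poses are not given: they have to be found in the camera images.
- press: Screen-printing press, fixed. Dark grey bed 290 (x) x 520 (y) x 18 mm; origin at the centre of its underside, on the table; x points away from the robot to the hinge side, y to the robot's left, turned up to 7 degrees from the world's axes. The closed screen covers the bed's right part (y -240 to +60 mm); the left part is the feed area. Hinge pedestals at x 125, y 45 and -225 mm, 72 mm high
- fence_face (a point): Rear fence: aluminium strip along the press's y, 6 mm higher than the bed, 20 mm wide. This point: middle of the foot of its front face, at x = +20 mm of the press, bed height; the face spans y = -140 to +250 mm. Its right end lies under the screen when that is closed, and is open to the hand once it is raised
- stop_face (a point): End stop: aluminium strip along the press's x, 6 mm higher than the bed, at the fence's right end, under the closed screen. This point: middle of the foot of its face, at y = -140 mm of the press, bed height; the face looks to +y and spans x = -80 to +20 mm
- screen_angle (a joint): Angle of the screen about its hinge (rad): 0 closed over the bed; grows as the front rises; 1.40 fully open at its stop. The hinge axis runs along the press's y at x = +125 mm, 62 mm above the table; the screen's middle is at y = -90 mm of the press. The balance point is near 0.76 rad: before it the screen falls shut, beyond it, it swings to the stop by itself and stays. Damped, 0.7 N m s/rad
- screen: Aluminium frame 200 x 300 mm, 25 mm section, 30 to 230 mm before the hinge axis, underside 13 mm above the bed when closed; see-through yellow mesh; at the back a steel counterweight on two 120 mm arms that stand up when closed and swing back. Origin: middle of the free edge of its yellow lip. x from lip to hinge (level when closed), y along the hinge. The lip needs 4 to 6 N
- lip_edge (a point): The screen's yellow metal lip, 160 mm wide (y), 3 mm thick. This point: middle of its free edge (6 mm bead), when closed 273 mm before the hinge axis, 13 mm above it, 57 mm above the bed, over the bed's front edge. From there it slopes down at 30 degrees, away from the robot, 50 mm to the frame. Turns with the screen. Fingers get under it from the robot's side
- tile: Blank white ceramic tile, 100 x 100 x 10 mm, loose, about 0.22 kg, lying on the bed's left (feed) area somewhat turned; origin at the centre of its underside, its sides along its x and y axes
- tile_home (a point): On the bed's top face (18 mm above the table): where the centre of the tile's underside is when it sits home against both the fence (50 mm further along the press's x) and the end stop (50 mm along minus y). Axes as the press's
- yellow_bottle: Yellow squeeze bottle, 62 mm wide, 184 mm tall, standing; origin at the centre of its foot. Leave alone
- white_bottle: White squeeze bottle, 62 mm wide, 184 mm tall, standing; origin at the centre of its foot. Leave alone
- ink_jar: Glass jar of dark ink, 74 mm wide, 102 mm tall; origin at the centre of its foot. Leave alone
- mug: Clear glass mug, 80 mm wide, 115 mm tall, handle on its y side; origin at the centre of its foot. Leave alone
- paper_cup: Small white paper cup, 66 mm wide, 62 mm tall, standing on the table in front of the bed's left part; origin at the centre of its foot. Leave alone
- squeegee: Wooden squeegee, 30 x 200 x 62 mm high, standing on its rubber blade on the table, long along its y; origin at the centre of its underside. Leave alone
Mind the look-alikes: they are no part of the job. What is meant by the tile is not green, and is the smaller of those in its own colour.

How it is judged (in metres and radians):
On the way, in this order (a step that is already met when the one before it is completed fails the run):
1. the screen is up against its stop (value of joint screen_angle above 1.3 rad and velocity of joint screen_angle below 0.3 rad/s), for 0.2 s.
2. the tile sits home in the corner of fence and end stop (x of tile in the frame of tile_home between -0.004 and 0.004 m and y of tile in the frame of tile_home between -0.004 and 0.004 m and angle between the x axis of tile and the x axis of press, either way round below 0.05 rad), for 0.2 s.
At the end, for the whole second after the job is handed in: The screen stands open by itself (joint above 1.3 rad of 1.40), and the tile lies flat and at rest with its centre within 4 mm of home along the fence and towards it, and square to the bed within 0.05 rad (3 degrees) (all of step 2 and value of joint screen_angle above 1.3 rad and angle between tile's own z axis and vertical below 0.05 rad and linear speed of tile below 0.01 m/s); the robot touches nothing.
It fails at once if the tile is lifted more than 8 mm off the bed, tipped up or pushed off the bed (height (world z) of tile above 0.026 m or height (world z) of tile below 0.012 m or angle between tile's own z axis and vertical above 0.2 rad).
It fails at once if the screen is gripped or forced (more than 40 N) (contact force between the fingers and screen above 40 N).
It fails at once if the screen is flung open or dropped shut (velocity of joint screen_angle above 2.5 rad/s or velocity of joint screen_angle below -2.5 rad/s).
It fails at once if a bottle, the jar, mug, cup or squeegee is pushed more than 20 mm (distance of any of yellow_bottle, white_bottle, ink_jar, mug, paper_cup, squeegee from where it was at the start of the episode above 0.02 m).
It also fails if it takes over 72 s, if anything falls off the work surface, if the arm or the gripper's body presses on something with over 40 N, if the wrist force passes 120 N, or if a joint passes its speed limit or range.

## Working session

There is one attempt and no reset: what is moved stays moved. The work goes in short steps, Python scripts to look and compute and a tool call to move; the robot and the scene stay as the last step left them, time stands still between calls to the robot, and variables do not carry over. Pictures are saved under pics/ and viewed, at most 10 in all, crops included, and the job is handed in when it is done.

Besides the shell and the picture viewer there is one more tool, called after "Emit:" in YAML: its name, and indented under it one key for each argument. send_rows: Moves the arm, as the interface text tells. Its arguments: {"type":"object","properties":{"increments":{"type":"array"}},"required":["increments"]}

```bash
ls; mkdir -p pics; cat > h.py <<'E'
import numpy as np, cv2
from scipy.spatial.transform import Rotation as R
from cell import get_obs, snapshot, finish_job
def ray(s,uv):
    K=np.array(s["intrinsics"]); A=np.array(s["attitude"])
    if A.shape!=(3,3): A=R.from_quat(A).as_matrix()
    d=A@np.linalg.inv(K)@np.array([uv[0],uv[1],1.0]); return np.array(s["origin"],float),d
def onz(s,uv,z):
    o,d=ray(s,uv); return o+d*(z-o[2])/d[2]
def proj(s,p):
    K=np.array(s["intrinsics"]); A=np.array(s["attitude"])
    if A.shape!=(3,3): A=R.from_quat(A).as_matrix()
    c=A.T@(np.array(p)-np.array(s["origin"])); c=K@c; return c[:2]/c[2]
E
python3 - <<'E'
from h import *
for n in ("top","side"):
    s=snapshot(n); np.save(f"{n}0.npy",s,allow_pickle=True)
    cv2.imwrite(f"pics/{n}0.png",cv2.resize(s["image"][:,:,::-1],(784,588),interpolation=cv2.INTER_CUBIC))
    print(n,s["intrinsics"],s["origin"],s["attitude"])
o=get_obs(); print({k:np.round(v,3) for k,v in o.items()})
E
```

```text
pics
top [[458.90386519   0.         280.6225061 ]
 [  0.         458.90386519 212.84067062]
 [  0.           0.           1.        ]] [ 288.63203076    5.38647286 1433.57551933] [-0.69558259  0.71166504 -0.06727384  0.07191634]
side [[432.24566298   0.         279.97015362]
 [  0.         432.24566298 208.97705587]
 [  0.           0.           1.        ]] [ -96.83936618 -991.10138519  875.03981177] [ 0.84833744 -0.24796989  0.1379494  -0.44699496]
{'t': np.float64(0.1), 'q': array([-1.358,  0.478,  0.022,  1.556, -0.012,  1.109, -0.083]), 'joint_velocities': array([-0.001, -0.001,  0.001, -0.003,  0.   , -0.   , -0.   ]), 'tau': array([ 4.0000e-03, -5.9776e+01,  1.6130e+00, -2.8195e+01,  1.3000e-02,
        5.0000e-03,  0.0000e+00]), 'tcp_pos': array([212.687, 640.051, 230.449]), 'tcp_rot': array([ 0.16 ,  0.987, -0.001, -0.   ]), 'contact_force': array([0.492, 0.028, 0.068]), 'ft_torque': array([0.03 , 0.043, 0.001]), 'gripper_force': np.float64(0.0), 'opening': np.float64(85.264)}
```

View pics/top0.png

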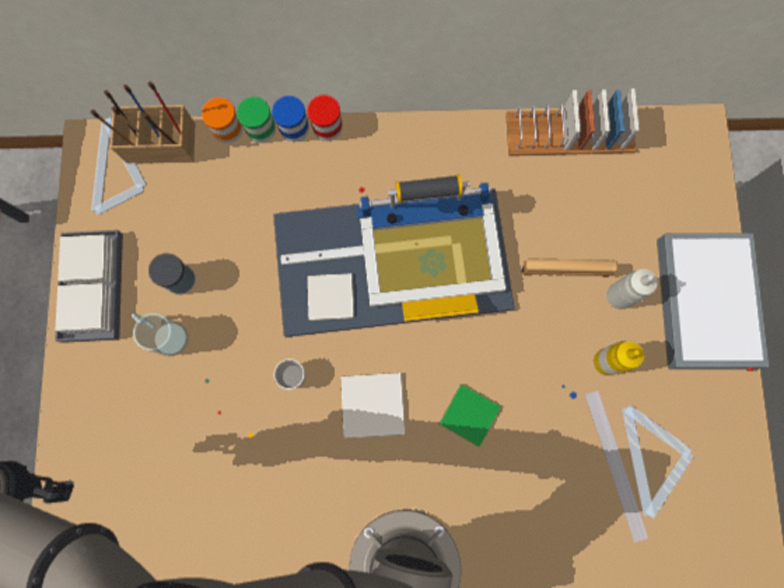

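View pics/side0.png

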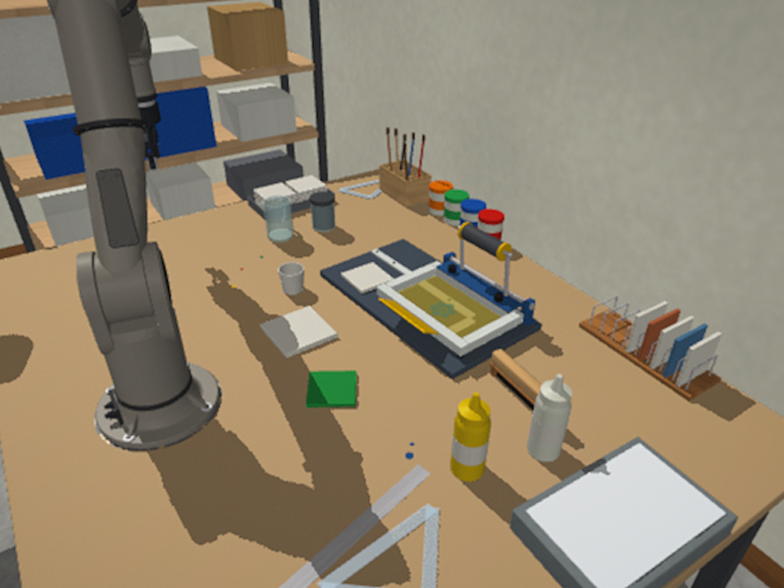

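Top view (at 1.4x): bed corners are about (276,213), (287,335), (513,309); the tile is at (330,297) and the lip runs (403–478, 300–320). The cup is at (289,374). The larger white tile at (372,405) and the green one are decoys.

```bash
python3 - <<'E'
from h import *
s=np.load("top0.npy",allow_pickle=True).item(); im=s["image"]; hsv=cv2.cvtColor(im,cv2.COLOR_RGB2HSV)
def comp(m,uv):
    n,l,st,c=cv2.connectedComponentsWithStats(m.astype(np.uint8)); i=l[int(uv[1]),int(uv[0])]
    cs,_=cv2.findContours((l==i).astype(np.uint8),cv2.RETR_EXTERNAL,cv2.CHAIN_APPROX_NONE); return max(cs,key=cv2.contourArea),st[i]
def plane(c,z): return np.array([onz(s,p,z)[:2] for p in c.reshape(-1,2)],np.float32)
w=(hsv[...,1]<45)&(hsv[...,2]>170)
c,st=comp(w,(330/1.4,297/1.4)); print("tile",st); r=cv2.minAreaRect(plane(c,28)); print(r)
b=hsv[...,2]<110
# bed: edges fit
for name,z,pts in [("bed",18,[(276,213),(287,335),(513,309)]),("fenceL",24,[(281,263),(361,254)]),("lip",75,[(403,320),(478,312)])]:
    print(name,[np.round(onz(s,(u/1.4,v/1.4),z)[:2],1) for u,v in pts])
# subpixel front edge of bed: scan columns
g=cv2.cvtColor(im,cv2.COLOR_RGB2GRAY).astype(float)
def colscan(cols,v0,v1,z):
    P=[]
    for u in cols:
        d=np.diff(cv2.GaussianBlur(g,(1,3),0)[v0(u):v1(u),u]); k=np.argmax(np.abs(d)); P.append(onz(s,(u,v0(u)+k+.5),z)[:2])
    P=np.array(P,np.float32); vx,vy,x,y=cv2.fitLine(P,cv2.DIST_HUBER,0,.01,.01).ravel(); 
    if vy<0: vx,vy=-vx,-vy
    return np.arctan2(-vx,vy),(x,y),np.std((P-[x,y])@[vy,-vx])
f=lambda o:(lambda u:int((335+(u*1.4-287)*(309-335)/226)/1.4)+o)
print("front",colscan(range(210,280,2),f(-5),f(6),18))
ff=lambda o:(lambda u:int(round((263-(u*1.4-281)*9/80)/1.4))+o)
print("fence face",colscan(range(204,254,2),ff(-4),ff(4),24))
l=(hsv[...,0]>20)&(hsv[...,0]<28)&(hsv[...,1]>200)&(hsv[...,2]>200)
c,st=comp(l,(440/1.4,310/1.4)); print("lip",st,cv2.minAreaRect(plane(c,65)))
c=c.reshape(-1,2); print("lip lo",[(u,c[c[:,0]==u,1].max()) for u in range(c[:,0].min(),c[:,0].max()+1,6)])
for nm,uv in [("cup",(289,374)),("sq",(570,267))]: print(nm,onz(s,(uv[0]/1.4,uv[1]/1.4),62))
E
```

```text
tile [220 196  32  32 981]
((577.6362915039062, 152.5023956298828), (99.05853271484375, 97.1700210571289), 0.22363050282001495)
bed [array([778.2, 277.3]), array([493.1, 248.9]), array([ 540. , -256.3])]
fenceL [array([657.1, 263.2]), array([673.8,  81.6])]
lip [array([511.5,  -9.3]), array([ 525.1, -170.5])]
front (np.float32(0.0943193), (np.float32(501.44357), np.float32(126.26155)), np.float32(0.90248036))
fence face (np.float32(0.0961438), (np.float32(662.65546), np.float32(187.34229)), np.float32(0.94041544))
lip [288 211  53  18 590] ((540.3921508789062, -88.54574584960938), (36.89784240722656, 157.0562744140625), 5.587046146392822)
lip lo [(288, np.int32(222)), (294, np.int32(227)), (300, np.int32(226)), (306, np.int32(226)), (312, np.int32(225)), (318, np.int32(224)), (324, np.int32(223)), (330, np.int32(223)), (336, np.int32(222))]
cup [402.88565906 236.20050362  62.        ]
sq [ 622.73755006 -378.4415005    62.        ]
```

Emit:
send_rows:
  increments:
    - {"offset": [-38, -47, 0], "turn": [0, 0, 0], "fingers": 1}
    - {"offset": [-38, -47, 0], "turn": [0, 0, 0], "fingers": 1}
    - {"offset": [-38, -47, 0], "turn": [0, 0, 0], "fingers": 1}
    - {"offset": [-38, -47, 0], "turn": [0, 0, 0], "fingers": 1}
    - {"offset": [-38, -47, 0], "turn": [0, 0, 0], "fingers": 1}
    - {"offset": [-38, -47, 0], "turn": [0, 0, 0], "fingers": 1}
    - {"offset": [-38, -47, 0], "turn": [0, 0, 0], "fingers": 1}
    - {"offset": [-38, -47, 0], "turn": [0, 0, 0], "fingers": 1}
    - {"offset": [-38, -47, 0], "turn": [0, 0, 0], "fingers": 1}
    - {"offset": [-38, -47, 0], "turn": [0, 0, 0], "fingers": 1}

```text
t: 1.35
tcp_pos: [425.5, 72.8, 231.4]
tcp_rot: [0.16, 0.987, 0.0, 0.0]
contact_force: [1.1, 1.6, -0.9]
opening: -0.3
gripper_force: 0.0
```

Emit:
send_rows:
  increments:
    - {"offset": [-34, -43, 0], "turn": [0, 0, 0], "fingers": 1}
    - {"offset": [-34, -43, 0], "turn": [0, 0, 0], "fingers": 1}
    - {"offset": [-34, -43, 0], "turn": [0, 0, 0], "fingers": 1}
    - {"offset": [0, 0, 0], "turn": [0, 0, -0.139], "fingers": 1}
    - {"offset": [0, 0, 0], "turn": [0, 0, -0.139], "fingers": 1}
    - {"offset": [0, 0, 0], "turn": [0, 0, -0.139], "fingers": 1}
    - {"offset": [0, 0, 0], "turn": [0, -0.15, 0], "fingers": 1}
    - {"offset": [0, 0, 0], "turn": [0, -0.15, 0], "fingers": 1}
    - {"offset": [0, 0, 0], "turn": [0, -0.15, 0], "fingers": 1}
    - {"offset": [0, 0, 0], "turn": [0, -0.15, 0], "fingers": 1}

```text
t: 2.6
tcp_pos: [481.1, -80.2, 231.7]
tcp_rot: [-0.046, 0.953, 0.014, 0.298]
contact_force: [0.9, 0.5, -0.4]
opening: -0.2
gripper_force: 0.0
```

```bash
cat >> h.py <<'E'
O=np.array([658.6,12.0,0]); TH=0.095
PR=R.from_euler('z',TH).as_matrix()
def loc(p): return PR.T@(np.array(p)-O)
def st():
    o=get_obs(); M=R.from_quat(o["tcp_rot"]).as_matrix()
    print("t",round(float(o["t"]),2),"tcp",np.round(o["tcp_pos"],1),"loc",np.round(loc(o["tcp_pos"]),1),"q",np.round(o["q"],3),"F",np.round(o["contact_force"],1),"open",np.round(o["opening"],1))
    print("tool axes in press (cols)\n",np.round(PR.T@M,3)); return o,M
E
python3 -c "
from h import *
st()"
```

```text
t 2.6 tcp [481.1 -80.2 231.7] loc [-185.5  -74.9  231.7] q [-0.442 -0.123  0.533  2.429 -0.231  0.23   1.983] F [ 0.9  0.5 -0.4] open -0.2
tool axes in press (cols)
 [[-0.822 -0.001  0.569]
 [-0.001  1.    -0.   ]
 [-0.569 -0.    -0.822]]
```

Emit:
send_rows:
  increments:
    - {"offset": [12, -2, 20], "turn": [0, 0, 0], "fingers": 1}
    - {"offset": [12, -2, 20], "turn": [0, 0, 0], "fingers": 1}
    - {"offset": [12, -2, 20], "turn": [0, 0, 0], "fingers": 1}
    - {"offset": [12, -2, 20], "turn": [0, 0, 0], "fingers": 1}
    - {"offset": [12, -2, 20], "turn": [0, 0, 0], "fingers": 1}
    - {"offset": [12, -2, 20], "turn": [0, 0, 0], "fingers": 1}
    - {"offset": [12, -2, 20], "turn": [0, 0, 0], "fingers": 1}
    - {"offset": [13, -1, 23], "turn": [0, 0, 0], "fingers": 1}
    - {"offset": [0, 0, 0], "turn": [0, 0, 0], "fingers": 1}
    - {"offset": [0, 0, 0], "turn": [0, 0, 0], "fingers": 1}

```text
t: 3.85
tcp_pos: [480.2, -87.0, 137.0]
tcp_rot: [-0.048, 0.967, 0.021, 0.251]
contact_force: [0.1, 0.1, -1.3]
opening: -0.1
gripper_force: 0.0
```

```bash
python3 - <<'E'
from h import *
st()
s=snapshot("wrist"); np.save("w1.npy",s,allow_pickle=True)
cv2.imwrite("pics/w1.png",s["image"][:,:,::-1])
s=snapshot("side"); np.save("s1.npy",s,allow_pickle=True)
cv2.imwrite("pics/s1.png",cv2.resize(s["image"][150:290,180:400,::-1],(792,504),interpolation=cv2.INTER_CUBIC))
E
```

```text
t 3.85 tcp [480.2 -87.  137. ] loc [-187.   -81.6  137. ] q [ 2.000e-03  1.510e-01  1.500e-01  2.435e+00 -1.188e+00  1.700e-01
  2.958e+00] F [ 0.1  0.1 -1.3] open -0.1
tool axes in press (cols)
 [[-0.873 -0.009  0.487]
 [ 0.001  1.     0.019]
 [-0.487  0.017 -0.873]]
```

View pics/w1.png

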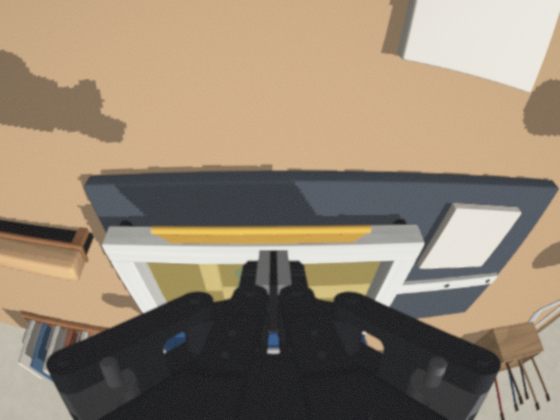

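View pics/s1.png

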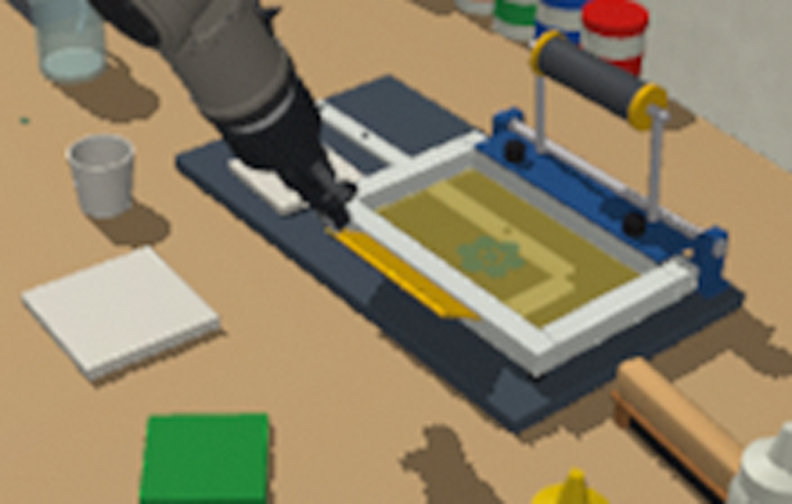

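```bash
cat > kin.py <<'E'
import numpy as np
from scipy.spatial.transform import Rotation as R
from scipy.optimize import least_squares
LO=np.array([-2.96,-.34,-1.41,.24,-1.37,.17,-2.96]);HI=np.array([2.96,2.1,1.46,2.44,4.51,1.92,2.96])
def fk(q,p):
    h,L1,a3,L2,a4,L3,a6,y1,y7=p
    Rz=lambda a:R.from_euler('z',a); Ry=lambda a:R.from_euler('y',a)
    T=Rz(q[0]+y1)*Ry(q[1]); x=np.array([0,0,h])
    T=T*Rz(q[2]); x=x+T.apply([a3,0,L1])
    T=T*Ry(q[3]); x=x+T.apply([a4,0,L2])
    T=T*Rz(q[4])*Ry(q[5]); x=x+T.apply([a6,0,L3])
    return x,T*Rz(q[6]+y7)
S=[([-1.358,.478,.022,1.556,-.012,1.109,-.083],[212.69,640.05,230.45],[.16,.987,-.001,0]),
([-.442,-.123,.533,2.429,-.231,.23,1.983],[481.1,-80.2,231.7],[-.046,.953,.014,.298]),
([.002,.151,.150,2.435,-1.188,.17,2.958],[480.2,-87,137],[-.048,.967,.021,.251])]
def res(p,sg):
    o=[]
    for q,x,r in S:
        X,T=fk(np.array(q)*sg,p); o+=list((X-x)/5)+list((T.inv()*R.from_quat(r)).as_rotvec()*50)
    return np.array(o)
E
python3 - <<'E'
from kin import *
import itertools
best=[]
for s in itertools.product([1,-1],repeat=4):
  sg=np.array([s[0],1,s[1],1,s[2],1,s[3]])
  for y1 in (0,1.57,3.14,-1.57):
   for y7 in (0,1.57,3.14,-1.57):
    f=least_squares(res,[300,300,0,300,0,250,0,y1,y7],args=(sg,),loss='soft_l1'); best.append((f.cost,sg,f.x))
best.sort(key=lambda b:b[0])
for b in best[:3]: print(b[0],b[1],np.round(b[2],3))
print(np.round(res(best[0][2],best[0][1]),2))
E
```

```text
5.413820181226757 [-1  1 -1  1 -1  1 -1] [ 301.679  561.63   -40.845  473.021   -5.469  382.267  -27.276  263.799
 -513.735]
5.413820181226963 [-1  1 -1  1 -1  1 -1] [301.679 561.63  -40.845 473.021  -5.469 382.267 -27.276 100.437 102.017]
5.413820181228408 [-1  1 -1  1 -1  1 -1] [301.679 561.629 -40.845 473.021  -5.469 382.267 -27.276 138.136  32.902]
[ 0.13 -0.04 -0.    0.03 -0.05 -0.46 -0.15  2.02  0.87 -2.67 -0.16  0.33
  0.11 -0.16 -0.86 -2.24 -0.01  0.1 ]
```

```bash
cat >> kin.py <<'E'
P=np.array([301.68,561.63,-40.845,473.02,-5.469,382.267,-27.276,263.799-82*np.pi,-513.735+164*np.pi])
SG=np.array([-1,1,-1,1,-1,1,-1.])
PRr=R.from_euler('z',.095); O=np.array([658.6,12.,0])
def orient(psi,dl,roll):
    z=np.array([np.cos(dl)*np.cos(psi),np.cos(dl)*np.sin(psi),-np.sin(dl)])
    y=np.cross([0,0,1],z); y/=np.linalg.norm(y)   # horizontal
    x=np.cross(y,z); return PRr*R.from_matrix(np.c_[x,y,z])*R.from_euler('z',roll)
def ik(pl,T,q0s):
    w=PRr.apply(pl)+O; best=None
    for q0 in q0s:
        f=least_squares(lambda q:np.r_[(lambda X,t:np.r_[(X-w)/5,(t.inv()*T).as_rotvec()*30])(*fk(q*SG,P)),.02*(q-(LO+HI)/2)],np.clip(q0,LO+.01,HI-.01),bounds=(LO+.03,HI-.03),max_nfev=60)
        if best is None or f.cost<best[0]: best=(f.cost,f.x)
    X,t=fk(best[1]*SG,P); return np.linalg.norm(X-w),(t.inv()*T).magnitude(),best[1]
E
cat > srch.py <<'E'
from kin import *
rng=np.random.default_rng(0)
q0s=[[0,.15,.15,2.2,-1,.3,2],[0,.3,0,2.2,0,.6,0],[-.4,.3,.6,2,-.5,.6,1],[.4,.3,-.6,2,.5,.6,-1],[0,.5,0,2,3.1,.6,1.5]]+[list(rng.uniform(LO,HI)) for _ in range(3)]
for psi in (0,-.7,-1.2,.7):
  for dl in (.35,.6,.85,1.1):
    for roll in ((0,np.pi,np.pi/2,-np.pi/2) if dl<.9 else (0,)):
      T=orient(psi,dl,roll); z=PRr.inv().apply(T.as_matrix()[:,2]); up=np.array([0,0,1])-z*z[2]*1; up/=np.linalg.norm(up)
      yl=-90 if psi==0 else (-40 if psi<0 else -140)
      tip=np.array([-148,yl,75])+30*z-15*up
      e=ik(tip,T,q0s)
      if e[0]<8 and e[1]<.08: print(psi,dl,round(roll,2),round(e[0],1),round(e[1],3),np.round(e[2],2))
E
time python3 srch.py
```

```text
Traceback (most recent call last):
  File "srch.py", line 10, in <module>
    e=ik(tip,T,q0s)
  File "kin.py", line 31, in ik
    f=least_squares(lambda q:np.r_[(lambda X,t:np.r_[(X-w)/5,(t.inv()*T).as_rotvec()*30])(*fk(q*SG,P)),.02*(q-(LO+HI)/2)],np.clip(q0,LO+.01,HI-.01),bounds=(LO+.03,HI-.03),max_nfev=60)
ValueError: Initial guess is outside of provided bounds

real	0m0.916s
user	0m1.407s
sys	0m0.068s
```

```bash
sed -i 's/LO+.01,HI-.01/LO+.04,HI-.04/' kin.py; time timeout 400 python3 srch.py
```

```text
0 0.85 0 3.9 0.063 [ 0.86  0.6  -0.69  2.41  3.14  0.32 -1.08]
0 0.85 3.14 3.9 0.063 [ 0.86  0.6  -0.69  2.41  3.14  0.32  2.06]
0 0.85 1.57 3.9 0.063 [ 0.86  0.6  -0.69  2.41  3.14  0.32 -2.65]
0 0.85 -1.57 3.9 0.063 [ 0.86  0.6  -0.69  2.41  3.14  0.32  0.49]
0 1.1 0 0.0 0.0 [ 0.87  0.57 -0.77  2.35  1.99  0.2  -0.  ]
-0.7 0.35 0 3.1 0.05 [-1.61  1.64  1.13  2.41  3.14  0.31  2.78]
-0.7 0.35 3.14 3.1 0.05 [-1.61  1.64  1.13  2.41  3.14  0.31 -0.36]
-0.7 0.35 1.57 3.1 0.05 [-1.61  1.64  1.13  2.41  3.14  0.31  1.21]
-0.7 0.35 -1.57 3.1 0.05 [-1.61  1.64  1.13  2.41  3.14  0.31 -1.94]
-0.7 0.6 0 3.9 0.063 [-1.36  1.13  1.07  2.41  3.06  0.3  -2.93]
-0.7 0.6 3.14 3.9 0.063 [-1.38  1.16  1.09  2.41  3.14  0.3   0.11]
-0.7 0.6 1.57 3.9 0.063 [-1.38  1.16  1.09  2.41  3.14  0.3   1.68]
-0.7 0.6 -1.57 3.9 0.063 [-1.38  1.16  1.08  2.41  3.14  0.3  -1.46]
-0.7 0.85 0 0.0 0.0 [-0.92  0.64  0.71  2.41  2.59  0.3  -2.  ]
-0.7 0.85 3.14 0.0 0.0 [-0.92  0.64  0.71  2.41  2.59  0.3   1.14]
-0.7 0.85 1.57 0.0 0.0 [-1.13  0.8   0.96  2.4   3.29  0.24  1.9 ]
-0.7 0.85 -1.57 0.0 0.0 [-0.92  0.64  0.
[... 1134 characters left out ...]
3  1.68]
0.7 0.35 -1.57 0.0 0.0 [ 0.97  0.93 -0.22  2.13 -1.34  1.07 -0.23]
0.7 0.6 0 0.0 0.0 [ 1.62  1.49 -1.34  2.18  0.99  0.47  2.27]
0.7 0.6 3.14 0.0 0.0 [ 1.54  1.24 -1.14  2.2   0.29  0.27 -0.24]
0.7 0.6 1.57 0.0 0.0 [ 1.53  1.23 -1.13  2.2   0.22  0.26  1.4 ]
0.7 0.6 -1.57 0.0 0.0 [ 0.82  0.75 -0.13  2.16 -1.34  0.91 -0.39]
0.7 0.85 0 0.0 0.0 [ 1.52  1.31 -1.38  2.17  1.13  0.59  1.97]
0.7 0.85 3.14 0.0 0.0 [ 1.4   1.01 -1.09  2.2   0.48  0.29 -0.59]
0.7 0.85 1.57 0.0 0.0 [ 1.37  0.95 -1.04  2.2   0.23  0.27  1.2 ]
0.7 0.85 -1.57 0.0 0.0 [ 0.69  0.61 -0.12  2.17 -1.22  0.7  -0.65]
0.7 1.1 0 0.0 0.0 [ 1.37  1.1  -1.34  2.14  1.09  0.69  1.84]
real	0m13.539s
user	0m14.056s
sys	0m0.072s
```

Emit:
send_rows:
  increments:
    - {"offset": [-10, 15, -18], "turn": [0, 0, 0], "fingers": 1}
    - {"offset": [-10, 15, -18], "turn": [0, 0, 0], "fingers": 1}
    - {"offset": [-10, 15, -18], "turn": [0, 0, 0], "fingers": 1}
    - {"offset": [-10, 15, -18], "turn": [0, 0, 0], "fingers": 1}
    - {"offset": [0, 0, 0], "turn": [0, 0.128, 0], "fingers": 1}
    - {"offset": [0, 0, 0], "turn": [0, 0.128, 0], "fingers": 1}
    - {"offset": [0, 0, 0], "turn": [0, 0.128, 0], "fingers": 1}
    - {"offset": [0, 0, 0], "turn": [0, 0.128, 0], "fingers": 1}
    - {"offset": [0, 0, 0], "turn": [0, 0, 0], "fingers": 1}
    - {"offset": [0, 0, 0], "turn": [0, 0, 0], "fingers": 1}

```text
t: 5.2
tcp_pos: [474.5, -39.2, 202.6]
tcp_rot: [-0.054, 0.998, 0.01, -0.002]
contact_force: [-0.4, 0.4, 0.1]
opening: 0.2
gripper_force: 0.0
```

```bash
cat > plan.py <<'E'
from h import st
from kin import *
o,M=st(); q=np.array(o["q"])
X,t=fk(q*SG,P); print("fk err",np.round(X-o["tcp_pos"],1),round((t.inv()*R.from_matrix(M)).magnitude(),3))
E
cat plan.py > p1.py; cat >> p1.py <<'E'
T0=PRr.inv()*R.from_matrix(M); T0=PRr*T0
for psi,dl in ((-1.1,.35),(-1.2,.3),(-1,.35)):
    T1=orient(psi,dl,-np.pi/2); rv=(R.from_matrix(M).inv()*T1).as_rotvec(); print(psi,dl,"rotvec tool",np.round(rv,3))
    z=PRr.inv().apply(T1.as_matrix()[:,2]); qq=q.copy()
    p0=PRr.inv().apply(np.array(o["tcp_pos"])-O)
    for k in range(1,9):
        e=ik(p0,R.from_matrix(M)*R.from_rotvec(rv*k/8),[qq]); qq=e[2]
        if k%4==0: print("  tilt",k,np.round(e[0],1),round(e[1],3),np.round(qq,2))
    for a in (0,.3,.6,.9):
        b=np.array([125-273*np.cos(a+.0476),-40,62+273*np.sin(a+.0476)])
        e=ik(b+35*z-np.array([.63,0,.78])*15,T1,[qq]); qq=e[2]; print("  a",a,np.round(e[0],1),round(e[1],3),np.round(qq,2))
E
python3 p1.py
```

```text
t 5.2 tcp [474.5 -39.2 202.6] loc [-188.2  -33.5  202.6] q [-0.338  0.187  0.345  2.062 -0.105  0.912  1.745] F [-0.4  0.4  0.1] open 0.2
tool axes in press (cols)
 [[-1.    -0.013 -0.003]
 [-0.013  1.     0.021]
 [ 0.003  0.021 -1.   ]]
fk err [-16.   18.3 -12.2] 0.01
-1.1 0.35 rotvec tool [ 1.219 -0.278 -0.401]
  tilt 4 0.0 0.0 [-0.11  0.19 -0.38  2.2   0.87  0.95  0.81]
  tilt 8 0.0 0.0 [-0.58  0.53 -0.31  2.34  1.34  1.43  0.17]
  a 0 0.0 0.0 [-0.55  0.91 -0.16  2.27  1.59  1.35 -0.12]
  a 0.3 0.0 0.0 [-0.51  0.72 -0.2   2.28  1.53  1.35  0.07]
  a 0.6 0.0 0.0 [-0.46  0.58 -0.22  2.2   1.5   1.35  0.3 ]
  a 0.9 0.0 0.0 [-0.42  0.52 -0.21  2.08  1.49  1.33  0.49]
-1.2 0.3 rotvec tool [ 1.277 -0.227 -0.309]
  tilt 4 0.0 0.0 [-0.12  0.22 -0.4   2.17  0.87  1.02  0.75]
  tilt 8 0.0 0.0 [-0.6   0.6  -0.29  2.27  1.27  1.51  0.15]
  a 0 0.0 0.0 [-0.57  0.95 -0.15  2.2   1.47  1.39 -0.1 ]
  a 0.3 0.0 0.0 [-0.54  0.77 -0.18  2.2   1.44  1.42  0.08]
  a 0.6 0.0 0.0 [-0.49  0.64 -0.2   2.14  1.42  1.43  0.28]
  a 0.9 0.0 0.0 [-0.45  0.58 -0.2   2.01  1.42  1.44  0.47]
-1 0.35 rotvec tool [ 1.208 -0.338 -0.489]
  tilt 4 0.0 0.0 [-0.12  0.16 -0.36  2.23  0.89  0.9   0.84]
  tilt 8 0.2 0.003 [-0.07  0.76 -1.04  2.41  1.46  1.89  0.09]
  a 0 0.0 0.0 [-0.28  0.99 -0.5   2.34  1.74  1.65 -0.14]
  a 0.3 0.0 0.0 [-0.32  0.75 -0.43  2.34  1.67  1.5   0.05]
  a 0.6 0.0 0.0 [-0.4   0.56 -0.27  2.27  1.61  1.34  0.27]
  a 0.9 0.0 0.0 [-0.4   0.48 -0.21  2.14  1.58  1.27  0.48]
```

Emit:
send_rows:
  increments:
    - {"offset": [0, 0, 0], "turn": [0.152, -0.035, -0.05], "fingers": 1}
    - {"offset": [0, 0, 0], "turn": [0.152, -0.035, -0.05], "fingers": 1}
    - {"offset": [0, 0, 0], "turn": [0.152, -0.035, -0.05], "fingers": 1}
    - {"offset": [0, 0, 0], "turn": [0.152, -0.035, -0.05], "fingers": 1}
    - {"offset": [0, 0, 0], "turn": [0.152, -0.035, -0.05], "fingers": 1}
    - {"offset": [0, 0, 0], "turn": [0.152, -0.035, -0.05], "fingers": 1}
    - {"offset": [0, 0, 0], "turn": [0.152, -0.035, -0.05], "fingers": 1}
    - {"offset": [0, 0, 0], "turn": [0.152, -0.035, -0.05], "fingers": 1}
    - {"offset": [0, 0, 0], "turn": [0, 0, 0], "fingers": 1}
    - {"offset": [0, 0, 0], "turn": [0, 0, 0], "fingers": 1}

```text
t: 6.45
tcp_pos: [474.9, -39.6, 203.3]
tcp_rot: [-0.228, 0.789, -0.548, 0.16]
contact_force: [0.4, 0.5, 0.8]
opening: 0.1
gripper_force: 0.0
```

```bash
cat plan.py > p2.py; cat >> p2.py <<'E'
p0=PRr.inv().apply(np.array(o["tcp_pos"])-O); Tl=(PRr.inv()*R.from_matrix(M)).as_matrix(); z=Tl[:,2]
n=np.cross(z,[0,1,0]); n/=np.linalg.norm(n); n*=np.sign(n[2]); print("n",n)
b=np.array([-148,-40,75]); under=b+35*z-n*18; pre=under-50*z-n*12
print("pre",pre,"under",under)
print("move to pre (tool)",np.round(Tl.T@(pre-p0),1),"then",np.round(Tl.T@(under-pre),1))
pv=under
for a in np.arange(.1,1.01,.1):
    u=under+np.array([-273*(np.cos(a+.0476)-np.cos(.0476)),0,273*(np.sin(a+.0476)-np.sin(.0476))]); print(round(a,1),np.round(u),np.round(Tl.T@(u-pv),1)); pv=u
E
python3 p2.py
```

```text
t 6.45 tcp [474.9 -39.6 203.3] loc [-187.8  -34.   203.3] q [-1.01   0.486  0.274  2.409  1.238  1.161  0.304] F [0.4 0.5 0.8] open 0.1
tool axes in press (cols)
 [[-0.892 -0.155  0.425]
 [-0.453  0.312 -0.835]
 [-0.003 -0.937 -0.349]]
fk err [-43.1 -46.2   3.8] 0.103
n [ 0.63395335 -0.          0.77337129]
pre [-173.39714224  -27.47102218   57.02752435] under [-144.52789581  -69.23428158   48.87910276]
move to pre (tool) [-15.3 136.9  51.7] then [-6.8 -9.9 50. ]
0.1 [-142.  -69.   76.] [ -2.5 -25.9  -8.3]
0.2 [-137.  -69.  103.] [ -4.9 -25.9  -7. ]
0.3 [-129.  -69.  129.] [ -7.2 -25.7  -5.7]
0.4 [-118.  -69.  154.] [ -9.5 -25.2  -4.3]
0.5 [-105.  -69.  178.] [-11.7 -24.5  -2.8]
0.6 [-90. -69. 201.] [-13.8 -23.5  -1.3]
0.7 [-72. -69. 221.] [-15.7 -22.3   0.2]
0.8 [-53. -69. 241.] [-17.5 -20.9   1.7]
0.9 [-31. -69. 258.] [-19.1 -19.3   3.1]
1.0 [ -8. -69. 272.] [-20.5 -17.4   4.6]
```

Emit:
send_rows:
  increments:
    - {"offset": [-2.5, 20, 7.4], "turn": [0, 0, 0], "fingers": 1}
    - {"offset": [-2.5, 20, 7.4], "turn": [0, 0, 0], "fingers": 1}
    - {"offset": [-2.5, 20, 7.4], "turn": [0, 0, 0], "fingers": 1}
    - {"offset": [-2.5, 20, 7.4], "turn": [0, 0, 0], "fingers": 1}
    - {"offset": [-2.5, 20, 7.4], "turn": [0, 0, 0], "fingers": 1}
    - {"offset": [-2.5, 20, 7.4], "turn": [0, 0, 0], "fingers": 1}
    - {"offset": [-0.3, 17, 7.4], "turn": [0, 0, 0], "fingers": 1}
    - {"offset": [0, 0, 0], "turn": [0, 0, 0], "fingers": 1}
    - {"offset": [0, 0, 0], "turn": [0, 0, 0], "fingers": 1}
    - {"offset": [0, 0, 0], "turn": [0, 0, 0], "fingers": 1}

```text
t: 7.7
tcp_pos: [489.3, -31.6, 57.5]
tcp_rot: [-0.228, 0.788, -0.549, 0.161]
contact_force: [-0.1, -0.2, 0.1]
opening: -0.4
gripper_force: 0.0
```

```bash
python3 p2.py | head -12; python3 - <<'E'
from h import *
s=snapshot("side")
cv2.imwrite("pics/s2.png",cv2.resize(s["image"][150:290,180:400,::-1],(792,504),interpolation=cv2.INTER_CUBIC))
E
```

```text
t 7.7 tcp [489.3 -31.6  57.5] loc [-172.6  -27.3   57.5] q [-0.959  0.885  0.219  2.337  1.337  1.037 -0.033] F [-0.1 -0.2  0.1] open -0.4
tool axes in press (cols)
 [[-0.891 -0.154  0.427]
 [-0.454  0.31  -0.835]
 [-0.004 -0.938 -0.346]]
fk err [-39.6 -39.7   7.2] 0.103
n [ 0.62984408 -0.          0.7767216 ]
pre [-173.29917364  -27.46905397   56.89123955] under [-144.39487365  -69.23887406   48.9022739 ]
move to pre (tool) [0.7 0.7 0.1] then [-6.8 -9.9 50. ]
0.1 [-142.  -69.   76.] [ -2.5 -25.9  -8.3]
0.2 [-136.  -69.  103.] [ -4.9 -25.9  -7. ]
0.3 [-128.  -69.  129.] [ -7.2 -25.7  -5.6]
```

View pics/s2.png

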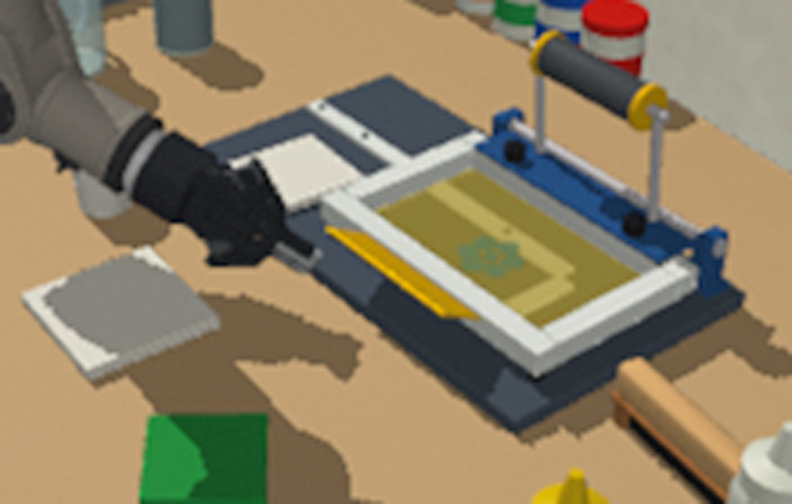

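Emit:
send_rows:
  increments:
    - {"offset": [-1.4, 0, 10], "turn": [0, 0, 0], "fingers": 1}
    - {"offset": [-1.4, 0, 10], "turn": [0, 0, 0], "fingers": 1}
    - {"offset": [-1.4, 0, 10], "turn": [0, 0, 0], "fingers": 1}
    - {"offset": [-1.4, 0, 10], "turn": [0, 0, 0], "fingers": 1}
    - {"offset": [-1.4, 0, 10], "turn": [0, 0, 0], "fingers": 1}
    - {"offset": [0, -3, 0], "turn": [0, 0, 0], "fingers": 1}
    - {"offset": [0, -3, 0], "turn": [0, 0, 0], "fingers": 1}
    - {"offset": [0, -3, 0], "turn": [0, 0, 0], "fingers": 1}
    - {"offset": [0, 0, 0], "turn": [0, 0, 0], "fingers": 1}
    - {"offset": [0, 0, 0], "turn": [0, 0, 0], "fingers": 1}

```text
t: 9.0
tcp_pos: [521.9, -69.7, 47.8]
tcp_rot: [-0.229, 0.788, -0.549, 0.161]
contact_force: [0.5, -0.2, -0.5]
opening: -0.1
gripper_force: 0.0
```

Emit:
send_rows:
  increments:
    - {"offset": [0, -4, 0], "turn": [0, 0, 0], "fingers": 1}
    - {"offset": [0, -4, 0], "turn": [0, 0, 0], "fingers": 1}
    - {"offset": [-1, -8, -2.5], "turn": [0, 0, 0], "fingers": 1}
    - {"offset": [-1, -8, -2.5], "turn": [0, 0, 0], "fingers": 1}
    - {"offset": [-1, -8, -2.5], "turn": [0, 0, 0], "fingers": 1}
    - {"offset": [-1.2, -8, -2.4], "turn": [0, 0, 0], "fingers": 1}
    - {"offset": [-1.4, -8, -2.2], "turn": [0, 0, 0], "fingers": 1}
    - {"offset": [-1.5, -8, -2.2], "turn": [0, 0, 0], "fingers": 1}
    - {"offset": [0, 0, 0], "turn": [0, 0, 0], "fingers": 1}
    - {"offset": [0, 0, 0], "turn": [0, 0, 0], "fingers": 1}

```text
t: 10.25
tcp_pos: [530.6, -71.3, 105.1]
tcp_rot: [-0.229, 0.788, -0.549, 0.161]
contact_force: [-3.6, 3.0, -2.2]
opening: -0.2
gripper_force: 1.9
```

```bash
python3 p2.py | head -5; python3 - <<'E'
from h import *
s=snapshot("side")
cv2.imwrite("pics/s3.png",cv2.resize(s["image"][120:290,180:400,::-1],(776,600),interpolation=cv2.INTER_CUBIC))
E
```

```text
t 10.25 tcp [530.6 -71.3 105.1] loc [-135.3  -70.7  105.1] q [-0.888  0.78   0.312  2.333  1.431  1.007  0.085] F [-3.6  3.  -2.2] open -0.2
tool axes in press (cols)
 [[-0.891 -0.156  0.427]
 [-0.454  0.309 -0.835]
 [-0.002 -0.938 -0.346]]
```

View pics/s3.png

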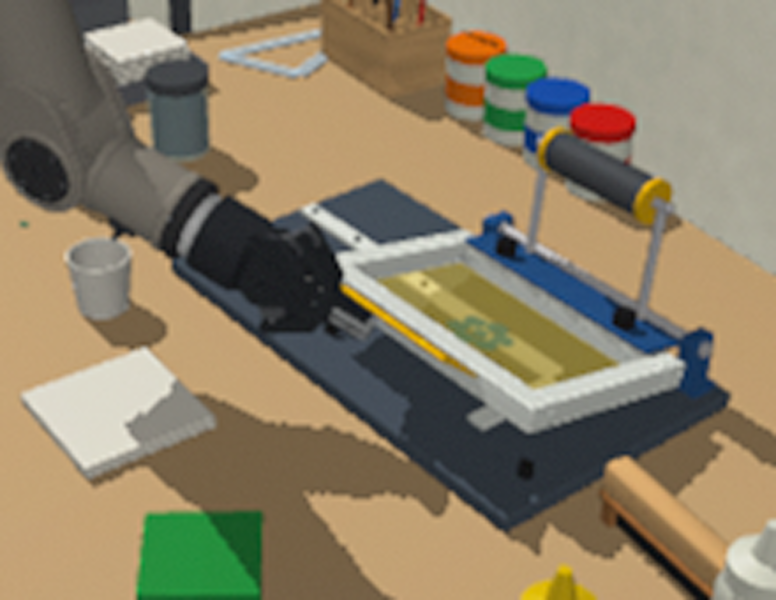

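Emit:
send_rows:
  increments:
    - {"offset": [-2.4, -8.6, -1.9], "turn": [0, 0, 0], "fingers": 1}
    - {"offset": [-2.4, -8.6, -1.9], "turn": [0, 0, 0], "fingers": 1}
    - {"offset": [-2.4, -8.6, -1.9], "turn": [0, 0, 0], "fingers": 1}
    - {"offset": [-3.2, -8.4, -1.4], "turn": [0, 0, 0], "fingers": 1}
    - {"offset": [-3.2, -8.4, -1.4], "turn": [0, 0, 0], "fingers": 1}
    - {"offset": [-3.2, -8.4, -1.4], "turn": [0, 0, 0], "fingers": 1}
    - {"offset": [-3.9, -8.2, -0.9], "turn": [0, 0, 0], "fingers": 1}
    - {"offset": [-3.9, -8.2, -0.9], "turn": [0, 0, 0], "fingers": 1}
    - {"offset": [-3.9, -8.2, -0.9], "turn": [0, 0, 0], "fingers": 1}
    - {"offset": [0, 0, 0], "turn": [0, 0, 0], "fingers": 1}

```text
t: 11.55
tcp_pos: [562.6, -69.2, 181.7]
tcp_rot: [-0.228, 0.788, -0.55, 0.161]
contact_force: [-2.4, 0.3, -0.1]
opening: 0.2
gripper_force: 1.2
```

Emit:
send_rows:
  increments:
    - {"offset": [-4.6, -7.8, -0.4], "turn": [0, 0, 0], "fingers": 1}
    - {"offset": [-4.6, -7.8, -0.4], "turn": [0, 0, 0], "fingers": 1}
    - {"offset": [-4.6, -7.8, -0.4], "turn": [0, 0, 0], "fingers": 1}
    - {"offset": [-5.2, -7.4, 0], "turn": [0, 0, 0], "fingers": 1}
    - {"offset": [-5.2, -7.4, 0], "turn": [0, 0, 0], "fingers": 1}
    - {"offset": [-5.2, -7.4, 0], "turn": [0, 0, 0], "fingers": 1}
    - {"offset": [0, 0, 0], "turn": [0, 0, 0], "fingers": 1}
    - {"offset": [0, 0, 0], "turn": [0, 0, 0], "fingers": 1}
    - {"offset": [0, 0, 0], "turn": [0, 0, 0], "fingers": 1}
    - {"offset": [0, 0, 0], "turn": [0, 0, 0], "fingers": 1}

```text
t: 12.8
tcp_pos: [595.1, -64.5, 223.7]
tcp_rot: [-0.229, 0.788, -0.549, 0.161]
contact_force: [-0.7, -0.7, 0.3]
opening: 0.0
gripper_force: 0.0
```

```bash
python3 p2.py | head -5; python3 - <<'E'
from h import *
s=snapshot("side")
cv2.imwrite("pics/s4.png",cv2.resize(s["image"][90:290,180:400,::-1],(660,600),interpolation=cv2.INTER_CUBIC))
E
```

```text
t 12.8 tcp [595.1 -64.5 223.7] loc [-70.5 -70.1 223.7] q [-0.874  0.54   0.393  2.208  1.355  1.058  0.486] F [-0.7 -0.7  0.3] open 0.0
tool axes in press (cols)
 [[-0.891 -0.156  0.427]
 [-0.455  0.308 -0.835]
 [-0.002 -0.938 -0.346]]
```

View pics/s4.png

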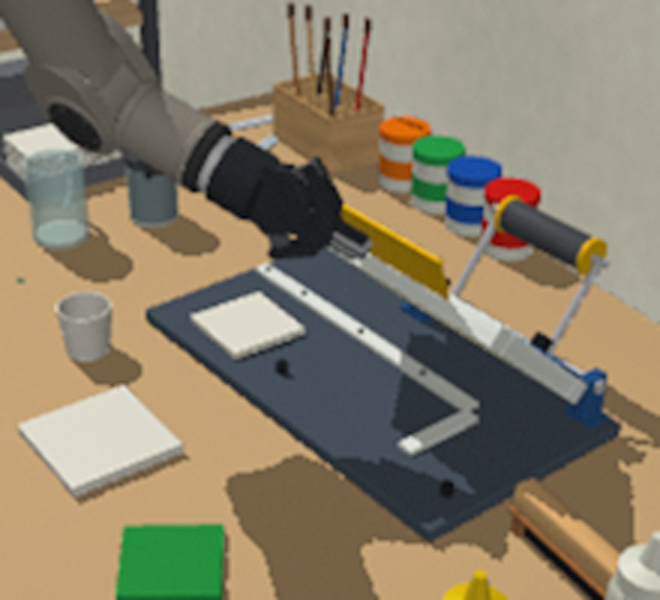

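Emit:
send_rows:
  increments:
    - {"offset": [-5.8, -7, 0.6], "turn": [0, 0, 0], "fingers": 1}
    - {"offset": [-5.8, -7, 0.6], "turn": [0, 0, 0], "fingers": 1}
    - {"offset": [-5.8, -7, 0.6], "turn": [0, 0, 0], "fingers": 1}
    - {"offset": [-6.4, -6.4, 1], "turn": [0, 0, 0], "fingers": 1}
    - {"offset": [-6.4, -6.4, 1], "turn": [0, 0, 0], "fingers": 1}
    - {"offset": [-6.4, -6.4, 1], "turn": [0, 0, 0], "fingers": 1}
    - {"offset": [-6.8, -5.8, 1.5], "turn": [0, 0, 0], "fingers": 1}
    - {"offset": [0, 0, 0], "turn": [0, 0, 0], "fingers": 1}
    - {"offset": [0, 0, 0], "turn": [0, 0, 0], "fingers": 1}
    - {"offset": [0, 0, 0], "turn": [0, 0, 0], "fingers": 1}

```text
t: 14.1
tcp_pos: [643.1, -59.9, 264.7]
tcp_rot: [-0.229, 0.788, -0.549, 0.16]
contact_force: [-0.0, 0.2, 0.4]
opening: 0.0
gripper_force: 0.0
```

```bash
python3 p2.py | head -5; python3 - <<'E'
from h import *
s=snapshot("side")
a=s["image"][90:290,180:400,::-1]
s=snapshot("top"); np.save("top1.npy",s,allow_pickle=True)
b=s["image"][100:300,180:400,::-1]
cv2.imwrite("pics/s5.png",cv2.resize(np.hstack([a,b]),(800,364),interpolation=cv2.INTER_CUBIC))
E
```

```text
t 14.1 tcp [643.1 -59.9 264.7] loc [-22.3 -70.1 264.7] q [-0.843  0.511  0.415  2.091  1.324  1.064  0.647] F [-0.   0.2  0.4] open 0.0
tool axes in press (cols)
 [[-0.891 -0.156  0.427]
 [-0.455  0.308 -0.836]
 [-0.001 -0.938 -0.346]]
```

View pics/s5.png

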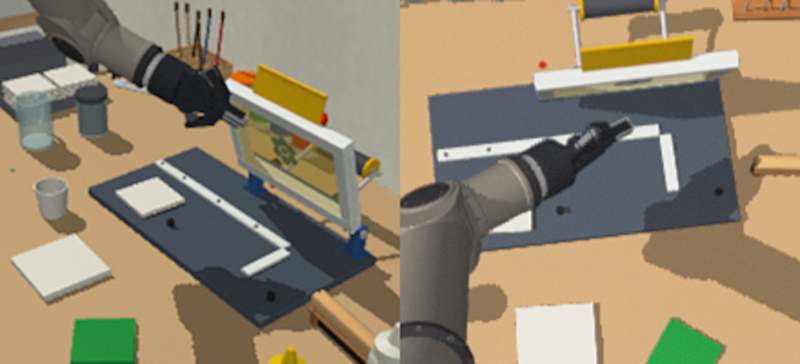

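Emit:
send_rows:
  increments:
    - {"offset": [14, 15, -41], "turn": [0, 0, 0], "fingers": 1}
    - {"offset": [14, 15, -41], "turn": [0, 0, 0], "fingers": 1}
    - {"offset": [14, 15, -41], "turn": [0, 0, 0], "fingers": 1}
    - {"offset": [14, 15, -41], "turn": [0, 0, 0], "fingers": 1}
    - {"offset": [0, 0, 0], "turn": [-0.152, 0.035, 0.05], "fingers": 1}
    - {"offset": [0, 0, 0], "turn": [-0.152, 0.035, 0.05], "fingers": 1}
    - {"offset": [0, 0, 0], "turn": [-0.152, 0.035, 0.05], "fingers": 1}
    - {"offset": [0, 0, 0], "turn": [-0.152, 0.035, 0.05], "fingers": 1}
    - {"offset": [0, 0, 0], "turn": [-0.152, 0.035, 0.05], "fingers": 1}
    - {"offset": [0, 0, 0], "turn": [-0.152, 0.035, 0.05], "fingers": 1}

```text
t: 15.45
tcp_pos: [502.5, 57.7, 265.8]
tcp_rot: [-0.103, 0.984, -0.136, 0.041]
contact_force: [0.0, -0.6, -0.4]
opening: 0.4
gripper_force: 0.0
```

Emit:
send_rows:
  increments:
    - {"offset": [0, 0, 0], "turn": [-0.152, 0.035, 0.05], "fingers": 1}
    - {"offset": [0, 0, 0], "turn": [-0.152, 0.035, 0.05], "fingers": 1}
    - {"offset": [0, 0, 0], "turn": [0, 0, 0], "fingers": 1}
    - {"offset": [0, 0, 0], "turn": [0, 0, 0], "fingers": 1}
    - {"offset": [0, 0, 0], "turn": [0, 0, 0], "fingers": 1}
    - {"offset": [0, 0, 0], "turn": [0, 0, 0], "fingers": 1}
    - {"offset": [0, 0, 0], "turn": [0, 0, 0], "fingers": 1}
    - {"offset": [0, 0, 0], "turn": [0, 0, 0], "fingers": 1}
    - {"offset": [0, 0, 0], "turn": [0, 0, 0], "fingers": 1}
    - {"offset": [0, 0, 0], "turn": [0, 0, 0], "fingers": 1}

```text
t: 16.7
tcp_pos: [502.4, 57.4, 265.2]
tcp_rot: [-0.054, 0.998, 0.01, -0.002]
contact_force: [0.4, -0.3, 0.2]
opening: -0.1
gripper_force: 0.0
```

```bash
python3 - <<'E'
from h import *
st()
s=snapshot("top"); np.save("top2.npy",s,allow_pickle=True)
cv2.imwrite("pics/t2.png",cv2.resize(s["image"][110:270,180:390,::-1],(788,600),interpolation=cv2.INTER_CUBIC))
E
```

```text
t 16.7 tcp [502.4  57.4 265.2] loc [-151.2   60.   265.2] q [-0.56   0.164  0.382  1.931 -0.093  1.062  1.543] F [ 0.4 -0.3  0.2] open -0.1
tool axes in press (cols)
 [[-1.    -0.014 -0.004]
 [-0.014  1.     0.02 ]
 [ 0.004  0.021 -1.   ]]
```

View pics/t2.png

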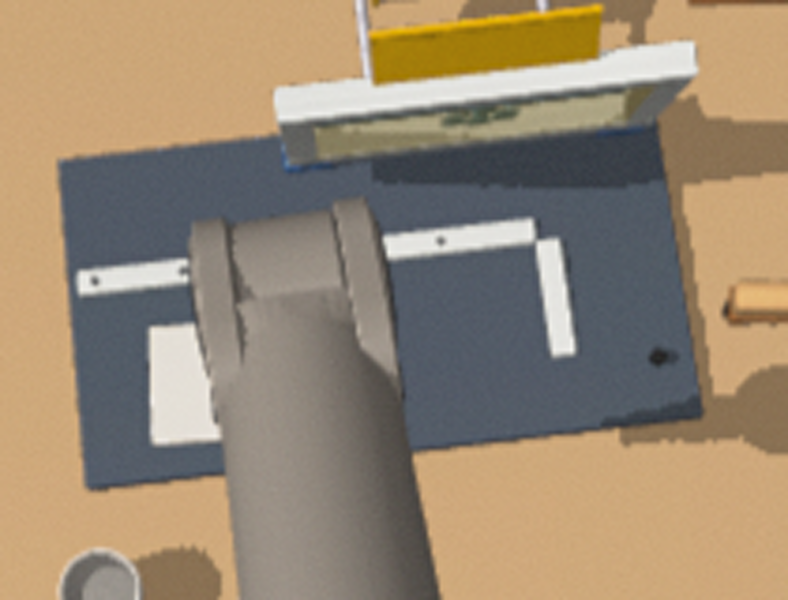

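The screen stands open. The fence's front face runs (79,296)→(535,243), and the stop's left face runs (537,242)→(551,356). The tile's left edge is at x≈150.

```bash
python3 - <<'E'
from h import *
s=np.load("top2.npy",allow_pickle=True).item()
k=788/210
for n,uv,z in [("fenceL front",(79,296),24),("fenceR front",(535,243),24),("stop top",(537,242),24),("stop bot",(551,357),24),("tile FL",(151,446),28),("tile BL",(150,327),28),("bedFL",(88,489),18),("bedFR",(702,417),18),("bedBL",(59,159),18)]:
    u=((uv[0]+.5)/k-.5+180,(uv[1]+.5)/k-.5+110); p=onz(s,u,z); print(n,np.round(p[:2],1),np.round(loc(p)[:2],1))
E
```

```text
fenceL front [655.  263.2] [ 20.2 250.4]
fenceR front [ 691.9 -123.5] [  20.3 -138.1]
stop top [ 692.8 -125.3] [  21.  -139.9]
stop bot [ 592.7 -133. ] [ -79.3 -138.1]
tile FL [524.4 201.3] [-115.6  201.1]
tile BL [625.6 202.5] [-14.7 192.8]
bedFL [491.2 254.8] [-143.6  257.6]
bedFR [ 539.8 -257.2] [-143.8 -256.8]
bedBL [778.8 283.1] [145.4 258.5]
```

Emit:
send_rows:
  increments:
    - {"offset": [0, 17.4, 41], "turn": [0, 0, 0], "fingers": 1}
    - {"offset": [0, 17.4, 41], "turn": [0, 0, 0], "fingers": 1}
    - {"offset": [0, 17.4, 41], "turn": [0, 0, 0], "fingers": 1}
    - {"offset": [0, 17.4, 41], "turn": [0, 0, 0], "fingers": 1}
    - {"offset": [0, 17.4, 41], "turn": [0, 0, 0], "fingers": 1}
    - {"offset": [0, 0, 15], "turn": [0, 0, 0], "fingers": 1}
    - {"offset": [0, 0, 15], "turn": [0, 0, 0], "fingers": 1}
    - {"offset": [0, 0, 0], "turn": [0.02, 0, 0], "fingers": 1}
    - {"offset": [0, 0, 0], "turn": [0, 0, 0], "fingers": 1}
    - {"offset": [0, 0, 0], "turn": [0, 0, 0], "fingers": 1}

```text
t: 18.0
tcp_pos: [492.3, 148.8, 33.0]
tcp_rot: [-0.054, 0.999, 0.0, -0.001]
contact_force: [0.1, -0.4, 0.1]
opening: -0.1
gripper_force: 0.0
```

```bash
python3 -c "
from h import *
st()"
```

```text
t 18.0 tcp [492.3 148.8  33. ] loc [-152.6  152.    33. ] q [-0.623  0.519  0.262  2.096 -0.248  0.557  1.497] F [ 0.1 -0.4  0.1] open -0.1
tool axes in press (cols)
 [[-1.    -0.014 -0.002]
 [-0.014  1.     0.001]
 [ 0.002  0.001 -1.   ]]
```

Emit:
send_rows:
  increments:
    - {"offset": [0, -4, 11], "turn": [0, 0, 0], "fingers": 1}
    - {"offset": [-3, 0, 0], "turn": [0, 0, 0], "fingers": 1}
    - {"offset": [-7, 0, 0], "turn": [0, 0, 0], "fingers": 1}
    - {"offset": [-7, 0, 0], "turn": [0, 0, 0], "fingers": 1}
    - {"offset": [-7, 0, 0], "turn": [0, 0, 0], "fingers": 1}
    - {"offset": [-7, 0, 0], "turn": [0, 0, 0], "fingers": 1}
    - {"offset": [-7, 0, 0], "turn": [0, 0, 0], "fingers": 1}
    - {"offset": [-7, 0, 0], "turn": [0, 0, 0], "fingers": 1}
    - {"offset": [-5, 0, 0], "turn": [0, 0, 0], "fingers": 1}
    - {"offset": [-3, 0, 0], "turn": [0, 0, 0], "fingers": 1}

```text
t: 19.25
tcp_pos: [545.0, 150.4, 20.8]
tcp_rot: [-0.054, 0.999, 0.0, -0.002]
contact_force: [-1.5, -0.3, 1.8]
opening: -0.0
gripper_force: 1.1
```

Emit:
send_rows:
  increments:
    - {"offset": [-2, 0, 0], "turn": [0, 0, 0], "fingers": 1}
    - {"offset": [-2, 0, 0], "turn": [0, 0, 0], "fingers": 1}
    - {"offset": [-2, 0, 0], "turn": [0, 0, 0], "fingers": 1}
    - {"offset": [-1, 0, 0], "turn": [0, 0, 0], "fingers": 1}
    - {"offset": [0, 0, 0], "turn": [0, 0, 0], "fingers": 1}
    - {"offset": [0, 0, 0], "turn": [0, 0, 0], "fingers": 1}
    - {"offset": [0, 0, 0], "turn": [0, 0, 0], "fingers": 1}
    - {"offset": [0, 0, 0], "turn": [0, 0, 0], "fingers": 1}
    - {"offset": [0, 0, 0], "turn": [0, 0, 0], "fingers": 1}
    - {"offset": [0, 0, 0], "turn": [0, 0, 0], "fingers": 1}

```text
t: 20.5
tcp_pos: [551.8, 151.2, 20.9]
tcp_rot: [-0.054, 0.999, 0.0, -0.002]
contact_force: [0.6, -0.6, -0.1]
opening: -0.0
gripper_force: 0.0
```

```bash
python3 - <<'E'
from h import *
st()
s=snapshot("wrist"); np.save("w2.npy",s,allow_pickle=True)
cv2.imwrite("pics/w2.png",s["image"][:,:,::-1])
E
```

```text
t 20.5 tcp [551.8 151.2  20.9] loc [-93.1 148.7  20.9] q [-0.57   0.606  0.254  1.962 -0.257  0.607  1.533] F [ 0.6 -0.6 -0.1] open -0.0
tool axes in press (cols)
 [[-1.    -0.014 -0.003]
 [-0.014  1.     0.001]
 [ 0.003  0.001 -1.   ]]
```

View pics/w2.png

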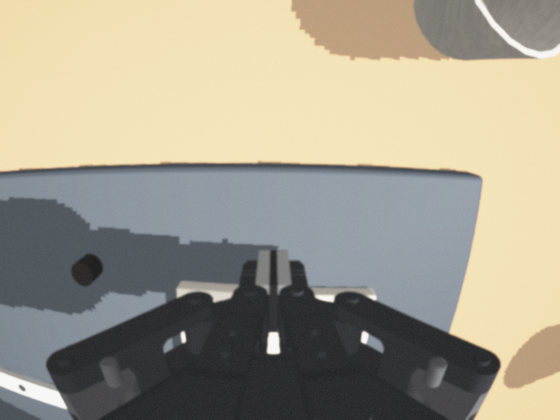

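Emit:
send_rows:
  increments:
    - {"offset": [-1, 0, 0], "turn": [0, 0, 0], "fingers": 1}
    - {"offset": [-1, 0, 0], "turn": [0, 0, 0], "fingers": 1}
    - {"offset": [-1, 0, 0], "turn": [0, 0, 0], "fingers": 1}
    - {"offset": [-1, 0, 0], "turn": [0, 0, 0], "fingers": 1}
    - {"offset": [-1, 0, 0], "turn": [0, 0, 0], "fingers": 1}
    - {"offset": [0, 0, 0], "turn": [0, 0, 0], "fingers": 1}
    - {"offset": [0, 0, 0], "turn": [0, 0, 0], "fingers": 1}
    - {"offset": [0, 0, 0], "turn": [0, 0, 0], "fingers": 1}
    - {"offset": [0, 0, 0], "turn": [0, 0, 0], "fingers": 1}
    - {"offset": [0, 0, 0], "turn": [0, 0, 0], "fingers": 1}

```text
t: 21.8
tcp_pos: [556.3, 151.6, 20.7]
tcp_rot: [-0.054, 0.999, 0.0, -0.002]
contact_force: [-4.2, -1.3, 1.1]
opening: 0.0
gripper_force: 2.1
```

```bash
cat > tile.py <<'E'
from h import *
o,M=st()
# wrist: equidistant fisheye pixels -> tile front edge line
s=snapshot("wrist"); K=np.array(s["intrinsics"]); C=np.array(s["tool_from_camera"])
def wr(uv,z):
    v=np.array([(uv[0]-K[0,2])/K[0,0],(uv[1]-K[1,2])/K[1,1]]); r=np.linalg.norm(v)
    d=np.r_[v/r*np.sin(r),np.cos(r)]; d=M@(C[:3,:3]@d); c=np.array(o["tcp_pos"])+M@C[:3,3]
    return loc(c+d*(z-c[2])/d[2])
hsv=cv2.cvtColor(s["image"],cv2.COLOR_RGB2HSV); w=(hsv[...,1]<60)&(hsv[...,2]>140)
for cols in (range(185,232,5),range(318,372,5)):
    L=[]
    for u in cols:
        v=np.flatnonzero(w[262:330,u])
        if len(v): L.append(wr((u,262+v[0]),18)[:2])
    L=np.array(L)
    if len(L): print("front edge bottom",np.round(L.mean(0),1),len(L),np.round(L[[0,-1]],1).tolist())
E
python3 tile.py
```

```text
t 21.8 tcp [556.3 151.6  20.7] loc [-88.6 148.7  20.7] q [-0.567  0.612  0.255  1.95  -0.257  0.614  1.534] F [-4.2 -1.3  1.1] open 0.0
tool axes in press (cols)
 [[-1.    -0.014 -0.004]
 [-0.014  1.     0.   ]
 [ 0.004  0.    -1.   ]]
front edge bottom [-78.  115.1] 10 [[-78.7, 103.3], [-77.5, 126.8]]
front edge bottom [-90.9 183.4] 11 [[-91.0, 170.7], [-90.7, 196.5]]
```

Emit:
send_rows:
  increments:
    - {"offset": [-1, 0, 0], "turn": [0, 0, 0], "fingers": 1}
    - {"offset": [-1, 0, 0], "turn": [0, 0, 0], "fingers": 1}
    - {"offset": [0, 0, 0], "turn": [0, 0, 0], "fingers": 1}
    - {"offset": [0, 0, 0], "turn": [0, 0, 0], "fingers": 1}
    - {"offset": [0, 0, 0], "turn": [0, 0, 0], "fingers": 1}
    - {"offset": [0, 0, 0], "turn": [0, 0, 0], "fingers": 1}
    - {"offset": [0, 0, 0], "turn": [0, 0, 0], "fingers": 1}
    - {"offset": [0, 0, 0], "turn": [0, 0, 0], "fingers": 1}
    - {"offset": [0, 0, 0], "turn": [0, 0, 0], "fingers": 1}
    - {"offset": [0, 0, 0], "turn": [0, 0, 0], "fingers": 1}

```text
t: 23.1
tcp_pos: [556.4, 151.6, 20.6]
tcp_rot: [-0.054, 0.999, -0.0, -0.004]
contact_force: [-9.1, -0.6, 6.8]
opening: -0.4
gripper_force: 4.7
```

```bash
cat >> tile.py <<'E'
for u in (190,215,330,360): print(u,hsv[276:312:2,u,1].tolist(),hsv[276:312:2,u,2].tolist())
E
python3 tile.py; ls
```

```text
t 23.1 tcp [556.4 151.6  20.6] loc [-88.5 148.6  20.6] q [-0.566  0.614  0.254  1.947 -0.257  0.619  1.535] F [-9.1 -0.6  6.8] open -0.4
tool axes in press (cols)
 [[-1.    -0.014 -0.008]
 [-0.014  1.     0.   ]
 [ 0.008  0.    -1.   ]]
front edge bottom [-78.  115.1] 10 [[-78.6, 103.2], [-78.0, 126.8]]
front edge bottom [-90.8 183.3] 11 [[-90.9, 170.6], [-90.7, 196.3]]
190 [34, 42, 17, 16, 21, 22, 20, 20, 19, 14, 12, 15, 9, 10, 15, 17, 17, 27] [97, 97, 106, 148, 161, 164, 179, 205, 145, 53, 43, 51, 58, 52, 50, 44, 46, 47]
215 [36, 32, 38, 12, 15, 20, 20, 23, 19, 14, 15, 12, 10, 18, 31, 16, 21, 11] [98, 97, 101, 110, 153, 163, 168, 181, 213, 220, 221, 228, 240, 130, 50, 47, 48, 45]
330 [26, 27, 29, 27, 26, 12, 21, 21, 19, 18, 4, 1, 7, 14, 11, 16, 10, 17] [170, 169, 169, 171, 167, 133, 160, 171, 176, 216, 246, 247, 244, 112, 47, 49, 50, 45]
360 [29, 27, 30, 29, 28, 10, 16, 21, 19, 11, 21, 15, 23, 16, 5, 16, 16, 11] [170, 170, 171, 168, 164, 129, 156, 167, 150, 72, 49, 50, 44, 47, 48, 47, 47, 46]
h.py
kin.py
p1.py
p2.py
pics
plan.py
s1.npy
side0.npy
srch.py
tile.py
top0.npy
top1.npy
top2.npy
w1.npy
w2.npy
```

```bash
sed -i '/^for u in/d' tile.py; sed -i 's/^hsv=.*/hsv=cv2.cvtColor(s["image"],cv2.COLOR_RGB2HSV); w=cv2.GaussianBlur(hsv[...,1],(5,1),0)<22/' tile.py; python3 tile.py | tail -2
```

```text
front edge bottom [-78.9 115.2] 10 [[-79.2, 103.3], [-78.6, 126.8]]
front edge bottom [-77.2 184.7] 11 [[-77.4, 171.5], [-76.8, 198.2]]
```

Emit:
send_rows:
  increments:
    - {"offset": [4, 0, 0], "turn": [0, 0, 0], "fingers": 1}
    - {"offset": [8, 0, 0], "turn": [0, 0, 0], "fingers": 1}
    - {"offset": [8, 0, -20], "turn": [0, 0, 0], "fingers": 1}
    - {"offset": [0, 14, -20], "turn": [0, 0, 0], "fingers": 1}
    - {"offset": [-10, 20, 0], "turn": [0, 0, 0], "fingers": 1}
    - {"offset": [-20, 20, 0], "turn": [0, 0, 0], "fingers": 1}
    - {"offset": [-20, 20, 0], "turn": [0, 0, 0], "fingers": 1}
    - {"offset": [-20, 0, 0], "turn": [0, 0, 0], "fingers": 1}
    - {"offset": [-10, 0, 0], "turn": [0, 0, 0], "fingers": 1}
    - {"offset": [0, 0, 0], "turn": [0, 0, 0], "fingers": 1}

```text
t: 24.45
tcp_pos: [610.7, 231.9, 60.0]
tcp_rot: [-0.054, 0.999, -0.0, -0.002]
contact_force: [0.3, -0.0, 0.9]
opening: -0.1
gripper_force: 0.0
```

```bash
cat > top.py <<'E'
from h import *
st()
s=snapshot("top"); im=s["image"]; hsv=cv2.cvtColor(im,cv2.COLOR_RGB2HSV)
w=((hsv[...,1]<45)&(hsv[...,2]>165)).astype(np.uint8)
n,l,stt,c=cv2.connectedComponentsWithStats(w)
for i in range(1,n):
    p=loc(onz(s,c[i],28))
    if stt[i][4]>60 and -140<p[0]<60 and -200<p[1]<260:
        cs,_=cv2.findContours((l==i).astype(np.uint8),cv2.RETR_EXTERNAL,cv2.CHAIN_APPROX_NONE)
        q=np.array([loc(onz(s,x,28))[:2] for x in cs[0].reshape(-1,2)],np.float32); r=cv2.minAreaRect(q); print(stt[i],np.round(p[:2],1),np.round(r[0],1),np.round(r[1],1),round(r[2],2), "ext",np.round(q.min(0),1),np.round(q.max(0),1))
E
python3 top.py
```

```text
t 24.45 tcp [610.7 231.9  60. ] loc [-26.8 223.4  60. ] q [-0.658  0.65   0.283  1.748 -0.244  0.781  1.424] F [ 0.3 -0.   0.9] open -0.1
tool axes in press (cols)
 [[-1.    -0.013 -0.004]
 [-0.013  1.     0.   ]
 [ 0.004  0.    -1.   ]]
[ 213  168  110   50 1601] [-5.9 98.5] [-19.8  35.4] [122.4 348. ] 0.2 ext [ -81.3 -138.4] [ 41.4 209.5]
[324 175   9  29 150] [ -31.1 -148.5] [ -30.  -148.4] [16.1 93.1] 89.99 ext [ -76.6 -156.5] [  16.6 -140.4]
```

Emit:
send_rows:
  increments:
    - {"offset": [2, 0, 20], "turn": [0, 0, 0], "fingers": 1}
    - {"offset": [2, 0, 19], "turn": [0, 0, 0], "fingers": 1}
    - {"offset": [0, -3, 0], "turn": [0, 0, 0], "fingers": 1}
    - {"offset": [0.1, -6, 0], "turn": [0, 0, 0], "fingers": 1}
    - {"offset": [0.1, -8, 0], "turn": [0, 0, 0], "fingers": 1}
    - {"offset": [0.1, -10, 0], "turn": [0, 0, 0], "fingers": 1}
    - {"offset": [0.1, -10, 0], "turn": [0, 0, 0], "fingers": 1}
    - {"offset": [0.1, -10, 0], "turn": [0, 0, 0], "fingers": 1}
    - {"offset": [0.1, -10, 0], "turn": [0, 0, 0], "fingers": 1}
    - {"offset": [0.1, -10, 0], "turn": [0, 0, 0], "fingers": 1}

```text
t: 25.75
tcp_pos: [612.8, 164.7, 21.7]
tcp_rot: [-0.054, 0.999, 0.0, -0.002]
contact_force: [-1.0, 3.2, 2.4]
opening: -0.4
gripper_force: 1.6
```

```bash
python3 top.py
```

```text
t 25.75 tcp [612.8 164.7  21.7] loc [-31.1 156.3  21.7] q [-0.546  0.679  0.258  1.807 -0.257  0.692  1.536] F [-1.   3.2  2.4] open -0.4
tool axes in press (cols)
 [[-1.    -0.014 -0.004]
 [-0.014  1.     0.001]
 [ 0.004  0.001 -1.   ]]
[ 235  168   98   48 1416] [-9.6 29.7] [-19.1  -4. ] [120.3 305. ] 0.11 ext [ -79.4 -156.5] [ 41.1 148.4]
```

Emit:
send_rows:
  increments:
    - {"offset": [0.1, -10, 0], "turn": [0, 0, 0], "fingers": 1}
    - {"offset": [0.1, -10, 0], "turn": [0, 0, 0], "fingers": 1}
    - {"offset": [0.1, -10, 0], "turn": [0, 0, 0], "fingers": 1}
    - {"offset": [0.1, -10, 0], "turn": [0, 0, 0], "fingers": 1}
    - {"offset": [0.1, -10, 0], "turn": [0, 0, 0], "fingers": 1}
    - {"offset": [0.1, -10, 0], "turn": [0, 0, 0], "fingers": 1}
    - {"offset": [0.1, -10, 0], "turn": [0, 0, 0], "fingers": 1}
    - {"offset": [0.1, -10, 0], "turn": [0, 0, 0], "fingers": 1}
    - {"offset": [0.1, -10, 0], "turn": [0, 0, 0], "fingers": 1}
    - {"offset": [0.1, -10, 0], "turn": [0, 0, 0], "fingers": 1}

```text
t: 27.05
tcp_pos: [622.4, 65.5, 21.7]
tcp_rot: [-0.055, 0.999, 0.001, -0.002]
contact_force: [-2.8, 5.2, 4.4]
opening: -0.4
gripper_force: 3.4
```

Emit:
send_rows:
  increments:
    - {"offset": [0.1, -10, 0], "turn": [0, 0, 0], "fingers": 1}
    - {"offset": [0.1, -10, 0], "turn": [0, 0, 0], "fingers": 1}
    - {"offset": [0.1, -10, 0], "turn": [0, 0, 0], "fingers": 1}
    - {"offset": [0.1, -10, 0], "turn": [0, 0, 0], "fingers": 1}
    - {"offset": [0.1, -8, 0], "turn": [0, 0, 0], "fingers": 1}
    - {"offset": [0.1, -6, 0], "turn": [0, 0, 0], "fingers": 1}
    - {"offset": [0.1, -4, 0], "turn": [0, 0, 0], "fingers": 1}
    - {"offset": [0, -2, 0], "turn": [0, 0, 0], "fingers": 1}
    - {"offset": [0, 0, 0], "turn": [0, 0, 0], "fingers": 1}
    - {"offset": [0, 0, 0], "turn": [0, 0, 0], "fingers": 1}

```text
t: 28.3
tcp_pos: [628.1, 5.4, 21.7]
tcp_rot: [-0.054, 0.999, 0.0, -0.002]
contact_force: [-2.1, 5.0, 6.0]
opening: 0.0
gripper_force: 3.3
```

```bash
python3 top.py
```

```text
t 28.3 tcp [628.1   5.4  21.7] loc [-31.   -3.7  21.7] q [-0.288  0.67   0.248  1.822 -0.245  0.683  1.78 ] F [-2.1  5.   6. ] open 0.0
tool axes in press (cols)
 [[-1.    -0.014 -0.004]
 [-0.014  1.     0.001]
 [ 0.004  0.001 -1.   ]]
[297 168  36  40 717] [-22.2 -99.2] [ -19.2 -101.9] [111.6 121.3] 89.0 ext [ -79.8 -158.3] [ 41.1 -45.1]
[200 176  61  13 384] [ 30.3 155.3] [ 30.3 155.1] [ 21.4 191.9] 0.02 ext [19.5 59.1] [ 40.9 251. ]
```

Emit:
send_rows:
  increments:
    - {"offset": [0, -2.5, 0], "turn": [0, 0, 0], "fingers": 1}
    - {"offset": [0, -2.5, 0], "turn": [0, 0, 0], "fingers": 1}
    - {"offset": [0, -2.5, 0], "turn": [0, 0, 0], "fingers": 1}
    - {"offset": [0, -2.5, 0], "turn": [0, 0, 0], "fingers": 1}
    - {"offset": [0, -2, 0], "turn": [0, 0, 0], "fingers": 1}
    - {"offset": [0, -1, 0], "turn": [0, 0, 0], "fingers": 1}
    - {"offset": [0, -1, 0], "turn": [0, 0, 0], "fingers": 1}
    - {"offset": [0, 0, 0], "turn": [0, 0, 0], "fingers": 1}
    - {"offset": [0, 0, 0], "turn": [0, 0, 0], "fingers": 1}
    - {"offset": [0, 0, 0], "turn": [0, 0, 0], "fingers": 1}

```text
t: 29.6
tcp_pos: [629.3, -7.5, 21.7]
tcp_rot: [-0.055, 0.999, 0.001, -0.002]
contact_force: [-2.5, 5.9, 6.9]
opening: 0.0
gripper_force: 4.3
```

Emit:
send_rows:
  increments:
    - {"offset": [0, -1, 0], "turn": [0, 0, 0], "fingers": 1}
    - {"offset": [0, -1, 0], "turn": [0, 0, 0], "fingers": 1}
    - {"offset": [0, -1, 0], "turn": [0, 0, 0], "fingers": 1}
    - {"offset": [0, -1, 0], "turn": [0, 0, 0], "fingers": 1}
    - {"offset": [0, 0, 0], "turn": [0, 0, 0], "fingers": 1}
    - {"offset": [0, 0, 0], "turn": [0, 0, 0], "fingers": 1}
    - {"offset": [0, 0, 0], "turn": [0, 0, 0], "fingers": 1}
    - {"offset": [0, 0, 0], "turn": [0, 0, 0], "fingers": 1}
    - {"offset": [0, 0, 0], "turn": [0, 0, 0], "fingers": 1}
    - {"offset": [0, 0, 0], "turn": [0, 0, 0], "fingers": 1}

```text
t: 30.85
tcp_pos: [629.7, -11.4, 21.7]
tcp_rot: [-0.055, 0.999, 0.001, -0.003]
contact_force: [-1.9, 6.8, 6.6]
opening: 0.1
gripper_force: 4.4
```

```bash
python3 top.py
```

```text
t 30.85 tcp [629.7 -11.4  21.7] loc [-31.  -20.5  21.7] q [-0.258  0.673  0.246  1.817 -0.245  0.687  1.807] F [-1.9  6.8  6.6] open 0.1
tool axes in press (cols)
 [[-1.    -0.014 -0.005]
 [-0.014  1.     0.002]
 [ 0.005  0.002 -1.   ]]
[306 168  27  37 365] [  -2.9 -124.1] [ -19.  -120.6] [ 74.3 120.3] 89.0 ext [ -79.8 -158.3] [ 41.1 -83.8]
[200 175  68  14 428] [ 30.3 144.5] [ 30.3 143.8] [ 21.4 214.4] 0.02 ext [19.5 36.7] [ 40.9 251. ]
[303 188  20  20 260] [-55.7 -97.6] [-49.8 -94.7] [58.9 61.2] 0.04 ext [ -79.3 -125.3] [-20.3 -64.1]
```

Emit:
send_rows:
  increments:
    - {"offset": [0, -1, 0], "turn": [0, 0, 0], "fingers": 1}
    - {"offset": [0, -1, 0], "turn": [0, 0, 0], "fingers": 1}
    - {"offset": [0, -1, 0], "turn": [0, 0, 0], "fingers": 1}
    - {"offset": [0, -1, 0], "turn": [0, 0, 0], "fingers": 1}
    - {"offset": [0, 0, 0], "turn": [0, 0, 0], "fingers": 1}
    - {"offset": [0, 0, 0], "turn": [0, 0, 0], "fingers": 1}
    - {"offset": [0, 0, 0], "turn": [0, 0, 0], "fingers": 1}
    - {"offset": [0, 0, 0], "turn": [0, 0, 0], "fingers": 1}
    - {"offset": [0, 0, 0], "turn": [0, 0, 0], "fingers": 1}
    - {"offset": [0, 0, 0], "turn": [0, 0, 0], "fingers": 1}

```text
t: 32.15
tcp_pos: [630.1, -15.2, 21.6]
tcp_rot: [-0.055, 0.998, 0.001, -0.003]
contact_force: [-4.1, 6.7, 6.4]
opening: -0.0
gripper_force: 4.6
```

Emit:
send_rows:
  increments:
    - {"offset": [0, -1, 0], "turn": [0, 0, 0], "fingers": 1}
    - {"offset": [0, -1, 0], "turn": [0, 0, 0], "fingers": 1}
    - {"offset": [0, 0, 0], "turn": [0, 0, 0], "fingers": 1}
    - {"offset": [0, 0, 0], "turn": [0, 0, 0], "fingers": 1}
    - {"offset": [0, 0, 0], "turn": [0, 0, 0], "fingers": 1}
    - {"offset": [0, 0, 0], "turn": [0, 0, 0], "fingers": 1}
    - {"offset": [0, 0, 0], "turn": [0, 0, 0], "fingers": 1}
    - {"offset": [0, 0, 0], "turn": [0, 0, 0], "fingers": 1}
    - {"offset": [0, 0, 0], "turn": [0, 0, 0], "fingers": 1}
    - {"offset": [0, 0, 0], "turn": [0, 0, 0], "fingers": 1}

```text
t: 33.4
tcp_pos: [630.2, -17.1, 21.6]
tcp_rot: [-0.055, 0.998, 0.001, -0.003]
contact_force: [-3.7, 6.3, 7.2]
opening: -0.1
gripper_force: 4.7
```

```bash
python3 top.py|head -1
```

```text
t 33.4 tcp [630.2 -17.1  21.6] loc [-31.  -26.3  21.6] q [-0.249  0.673  0.245  1.815 -0.244  0.688  1.816] F [-3.7  6.3  7.2] open -0.1
```

Emit:
send_rows:
  increments:
    - {"offset": [0, -1, 0], "turn": [0, 0, 0], "fingers": 1}
    - {"offset": [0, -1, 0], "turn": [0, 0, 0], "fingers": 1}
    - {"offset": [0, 0, 0], "turn": [0, 0, 0], "fingers": 1}
    - {"offset": [0, 0, 0], "turn": [0, 0, 0], "fingers": 1}
    - {"offset": [0, 0, 0], "turn": [0, 0, 0], "fingers": 1}
    - {"offset": [0, -1, 0], "turn": [0, 0, 0], "fingers": 1}
    - {"offset": [0, 0, 0], "turn": [0, 0, 0], "fingers": 1}
    - {"offset": [0, 0, 0], "turn": [0, 0, 0], "fingers": 1}
    - {"offset": [0, 0, 0], "turn": [0, 0, 0], "fingers": 1}
    - {"offset": [0, 0, 0], "turn": [0, 0, 0], "fingers": 1}

```text
t: 34.7
tcp_pos: [630.5, -19.9, 21.7]
tcp_rot: [-0.055, 0.998, 0.001, -0.003]
contact_force: [-4.3, 7.4, 6.8]
opening: -0.2
gripper_force: 4.9
```

```bash
python3 top.py|head -1
```

```text
t 34.7 tcp [630.5 -19.9  21.7] loc [-31.  -29.1  21.7] q [-0.244  0.674  0.245  1.814 -0.244  0.689  1.821] F [-4.3  7.4  6.8] open -0.2
```

Emit:
send_rows:
  increments:
    - {"offset": [0, -1, 0], "turn": [0, 0, 0], "fingers": 1}
    - {"offset": [0, 0, 0], "turn": [0, 0, 0], "fingers": 1}
    - {"offset": [0, 0, 0], "turn": [0, 0, 0], "fingers": 1}
    - {"offset": [0, -1, 0], "turn": [0, 0, 0], "fingers": 1}
    - {"offset": [0, 0, 0], "turn": [0, 0, 0], "fingers": 1}
    - {"offset": [0, 0, 0], "turn": [0, 0, 0], "fingers": 1}
    - {"offset": [0, -1, 0], "turn": [0, 0, 0], "fingers": 1}
    - {"offset": [0, 0, 0], "turn": [0, 0, 0], "fingers": 1}
    - {"offset": [0, 0, 0], "turn": [0, 0, 0], "fingers": 1}
    - {"offset": [0, 0, 0], "turn": [0, 0, 0], "fingers": 1}

```text
t: 36.0
tcp_pos: [630.8, -22.8, 21.7]
tcp_rot: [-0.055, 0.998, 0.001, -0.003]
contact_force: [-3.4, 7.7, 7.7]
opening: 0.1
gripper_force: 5.0
```

```bash
python3 top.py|head -1
```

```text
t 36.0 tcp [630.8 -22.8  21.7] loc [-30.9 -32.   21.7] q [-0.239  0.674  0.245  1.813 -0.244  0.689  1.825] F [-3.4  7.7  7.7] open 0.1
```

Emit:
send_rows:
  increments:
    - {"offset": [0, -1, 0], "turn": [0, 0, 0], "fingers": 1}
    - {"offset": [0, 0, 0], "turn": [0, 0, 0], "fingers": 1}
    - {"offset": [0, 0, 0], "turn": [0, 0, 0], "fingers": 1}
    - {"offset": [0, -1, 0], "turn": [0, 0, 0], "fingers": 1}
    - {"offset": [0, 0, 0], "turn": [0, 0, 0], "fingers": 1}
    - {"offset": [0, 0, 0], "turn": [0, 0, 0], "fingers": 1}
    - {"offset": [0, -1, 0], "turn": [0, 0, 0], "fingers": 1}
    - {"offset": [0, 0, 0], "turn": [0, 0, 0], "fingers": 1}
    - {"offset": [0, 0, 0], "turn": [0, 0, 0], "fingers": 1}
    - {"offset": [0, 0, 0], "turn": [0, 0, 0], "fingers": 1}

```text
t: 37.3
tcp_pos: [630.9, -24.0, 21.7]
tcp_rot: [-0.055, 0.998, 0.002, -0.003]
contact_force: [-4.0, 10.7, 8.9]
opening: 0.1
gripper_force: 6.8
```

```bash
python3 top.py|head -1
```

```text
t 37.3 tcp [630.9 -24.   21.7] loc [-30.9 -33.2  21.7] q [-0.234  0.675  0.243  1.812 -0.245  0.691  1.83 ] F [-4.  10.7  8.9] open 0.1
```

Emit:
send_rows:
  increments:
    - {"offset": [0, 5, 0], "turn": [0, 0, 0], "fingers": 1}
    - {"offset": [0, 10, 0], "turn": [0, 0, 0], "fingers": 1}
    - {"offset": [0, 0, -20], "turn": [0, 0, 0], "fingers": 1}
    - {"offset": [25, 0, -20], "turn": [0, 0, 0], "fingers": 1}
    - {"offset": [25, 0, 0], "turn": [0, 0, 0], "fingers": 1}
    - {"offset": [26, -24, 0], "turn": [0, 0, 0], "fingers": 1}
    - {"offset": [0, -24, 0], "turn": [0, 0, 0], "fingers": 1}
    - {"offset": [0, -24, 0], "turn": [0, 0, 0], "fingers": 1}
    - {"offset": [0, 0, 0], "turn": [0, 0, 0], "fingers": 1}
    - {"offset": [0, 0, 0], "turn": [0, 0, 0], "fingers": 1}

```text
t: 38.6
tcp_pos: [563.0, -91.5, 62.2]
tcp_rot: [-0.055, 0.999, 0.0, -0.002]
contact_force: [-0.2, 0.6, 0.8]
opening: 0.2
gripper_force: 0.0
```

```bash
python3 top.py; sed 's/range(185,232,5),range(318,372,5)/range(190,230,5),range(320,370,5)/' tile.py > tile2.py; python3 tile2.py|tail -2
```

```text
t 38.6 tcp [563.  -91.5  62.2] loc [-105.   -94.    62.2] q [-0.155  0.537  0.269  1.952 -0.218  0.683  1.928] F [-0.2  0.6  0.8] open 0.2
tool axes in press (cols)
 [[-1.    -0.014 -0.003]
 [-0.014  1.     0.001]
 [ 0.003  0.001 -1.   ]]
[200 170 105  35 886] [18.3 51.1] [-12.4  84.7] [333.1 108.1] 89.73 ext [-67.1 -82.1] [ 41. 251.]
front edge bottom [ -77.  -135.7] 8 [[-77.3, -147.5], [-76.8, -124.1]]
front edge bottom [-73.9 -47.2] 10 [[-77.0, -62.7], [-61.7, -30.2]]
```

Emit:
send_rows:
  increments:
    - {"offset": [0, 2, 20], "turn": [0, 0, 0], "fingers": 1}
    - {"offset": [0, 0, 20.5], "turn": [0, 0, 0], "fingers": 1}
    - {"offset": [-5, 0, 0], "turn": [0, 0, 0], "fingers": 1}
    - {"offset": [-5, 0, 0], "turn": [0, 0, 0], "fingers": 1}
    - {"offset": [-3, 0, 0], "turn": [0, 0, 0], "fingers": 1}
    - {"offset": [-2, 0, 0], "turn": [0, 0, 0], "fingers": 1}
    - {"offset": [-1, 0, 0], "turn": [0, 0, 0], "fingers": 1}
    - {"offset": [-1, 0, 0], "turn": [0, 0, 0], "fingers": 1}
    - {"offset": [-1, 0, 0], "turn": [0, 0, 0], "fingers": 1}
    - {"offset": [0, 0, 0], "turn": [0, 0, 0], "fingers": 1}

```text
t: 39.95
tcp_pos: [580.3, -88.2, 21.1]
tcp_rot: [-0.054, 0.999, 0.0, -0.002]
contact_force: [-0.0, 1.1, 0.5]
opening: -0.2
gripper_force: 0.0
```

```bash
python3 tile2.py
```

```text
t 39.95 tcp [580.3 -88.2  21.1] loc [-87.4 -92.3  21.1] q [-0.14   0.622  0.245  1.925 -0.243  0.627  1.938] F [-0.   1.1  0.5] open -0.2
tool axes in press (cols)
 [[-1.    -0.014 -0.004]
 [-0.014  1.     0.001]
 [ 0.004  0.001 -1.   ]]
front edge bottom [ -76.9 -125.9] 8 [[-76.8, -135.2], [-77.1, -116.8]]
front edge bottom [-76.7 -56.5] 10 [[-76.6, -68.3], [-76.7, -44.4]]
```

Emit:
send_rows:
  increments:
    - {"offset": [-1, 0, 0], "turn": [0, 0, 0], "fingers": 1}
    - {"offset": [0, 0, 0], "turn": [0, 0, 0], "fingers": 1}
    - {"offset": [-1, 0, 0], "turn": [0, 0, 0], "fingers": 1}
    - {"offset": [0, 0, 0], "turn": [0, 0, 0], "fingers": 1}
    - {"offset": [-1, 0, 0], "turn": [0, 0, 0], "fingers": 1}
    - {"offset": [0, 0, 0], "turn": [0, 0, 0], "fingers": 1}
    - {"offset": [0, 0, 0], "turn": [0, 0, 0], "fingers": 1}
    - {"offset": [0, 0, 0], "turn": [0, 0, 0], "fingers": 1}
    - {"offset": [0, 0, 0], "turn": [0, 0, 0], "fingers": 1}
    - {"offset": [0, 0, 0], "turn": [0, 0, 0], "fingers": 1}

```text
t: 41.25
tcp_pos: [580.6, -88.2, 20.8]
tcp_rot: [-0.054, 0.999, 0.0, -0.004]
contact_force: [-8.5, 0.1, 7.1]
opening: 0.0
gripper_force: 4.2
```

```bash
python3 tile2.py
```

```text
t 41.25 tcp [580.6 -88.2  20.8] loc [-87.1 -92.3  20.8] q [-0.141  0.625  0.246  1.92  -0.243  0.634  1.937] F [-8.5  0.1  7.1] open 0.0
tool axes in press (cols)
 [[-1.    -0.013 -0.009]
 [-0.013  1.     0.001]
 [ 0.009  0.001 -1.   ]]
front edge bottom [ -76.8 -125.9] 8 [[-76.7, -135.1], [-76.4, -116.7]]
front edge bottom [-76.6 -56.6] 10 [[-76.5, -68.4], [-76.5, -44.5]]
```

Emit:
send_rows:
  increments:
    - {"offset": [5, 0, 0], "turn": [0, 0, 0], "fingers": 1}
    - {"offset": [15, 0, 0], "turn": [0, 0, 0], "fingers": 1}
    - {"offset": [15, 0, -20], "turn": [0, 0, 0], "fingers": 1}
    - {"offset": [20, 0, -40], "turn": [0, 0, 0], "fingers": 1}
    - {"offset": [10, 40, -40], "turn": [0, 0, 0], "fingers": 1}
    - {"offset": [0, 45, -40], "turn": [0, 0, 0], "fingers": 1}
    - {"offset": [0, 50, -30], "turn": [0, 0, 0], "fingers": 1}
    - {"offset": [0, 50, 0], "turn": [0, 0, 0], "fingers": 1}
    - {"offset": [0, 50, 0], "turn": [0, 0, 0], "fingers": 1}
    - {"offset": [0, 40, 0], "turn": [0, 0, 0], "fingers": 1}

```text
t: 42.55
tcp_pos: [488.6, 180.5, 191.8]
tcp_rot: [-0.055, 0.998, 0.001, -0.001]
contact_force: [1.7, 0.6, -0.6]
opening: 0.1
gripper_force: 0.0
```

```bash
python3 top.py; python3 - <<'E'
from h import *
s=snapshot("top"); im=s["image"]; g=cv2.cvtColor(im,cv2.COLOR_RGB2GRAY)
# profiles: along press y at x=-30 & -65 (z=28/24) around left edge and stop; along x at y=-90 front edge
def prof(pts): return [int(g[int(round(v)),int(round(u))]) for u,v in (proj(s,PR@np.array(p)+O) for p in pts)]
for x in (0,-30,-65): print(x,"y -32..-46",prof([(x,y,28) for y in range(-32,-47,-2)]),"y -130..-160",prof([(x,y,26) for y in range(-130,-162,-2)]))
for y in (-55,-90,-125): print(y,"x -90..-70",prof([(x,y,28) for x in range(-90,-68,2)]),"x 10..30",prof([(x,y,26) for x in range(10,30,2)]))
E
```

```text
t 42.55 tcp [488.6 180.5 191.8] loc [-153.2  183.9  191.8] q [-0.67   0.272  0.236  1.974 -0.083  0.906  1.29 ] F [ 1.7  0.6 -0.6] open 0.1
tool axes in press (cols)
 [[-1.    -0.015 -0.003]
 [-0.015  1.     0.002]
 [ 0.003  0.002 -1.   ]]
[ 212  168  121   41 1864] [ -7.5 -48.4] [-18.6  27.2] [371.  120.6] 89.73 ext [ -79.8 -158.2] [ 41.1 212.4]
0 y -32..-46 [88, 98, 98, 176, 176, 222, 227, 227] y -130..-160 [224, 224, 224, 223, 214, 226, 226, 231, 230, 230, 228, 228, 230, 225, 225, 121]
-30 y -32..-46 [87, 94, 94, 149, 222, 222, 227, 227] y -130..-160 [224, 224, 225, 229, 229, 228, 230, 230, 229, 229, 229, 229, 229, 229, 145, 145]
-65 y -32..-46 [91, 88, 109, 109, 225, 229, 229, 226] y -130..-160 [224, 226, 224, 224, 174, 171, 171, 225, 225, 230, 231, 231, 230, 226, 196, 103]
-55 x -90..-70 [91, 90, 90, 89, 114, 114, 180, 180, 228, 227, 227] x 10..30 [225, 225, 226, 225, 228, 229, 229, 227, 227, 216]
-90 x -90..-70 [90, 89, 87, 87, 94, 166, 166, 230, 230, 227, 225] x 10..30 [224, 226, 226, 225, 225, 213, 198, 198, 227, 227]
-125 x -90..-70 [93, 93, 89, 88, 88, 168, 168, 230, 226, 226, 224] x 10..30 [225, 223, 223, 224, 223, 223, 223, 223, 227, 228]
```

```bash
python3 -c "
from cell import finish_job
print(finish_job())"
```

```text
the job is handed in; nothing more can be done
None
```

I handed the job in at about 43 s of the 72 s limit. The screen stands open on its own at its stop. The tile lies in the corner against the fence and end stop, about 1.5 mm off home or less and within about 0.02 rad of square by the last overhead picture. The hand-in gave no verdict, and I did not measure the bottles, jar, mug, cup or squeegee again.

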